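# Put the salt away in the bifold spice cupboard

## Task

Put the salt away: pull the little louvred cupboard's bifold door open by its bar handle until both panels are folded right back, stand the glass salt shaker with the domed top upright inside on the cupboard's floor, then close the door completely. Do not tip the shaker, or salt will spill, and do not knock over the spice bottle standing near it.

Things in the scene. Friction and masses are not known exactly. Their poses are not given: they have to be found in the camera images.
- cupboard: Pale wood spice cupboard with a louvred bifold door, fixed, 342 mm wide, 320 tall, 250 deep. Origin: on the worktop, mid doorway, in the plane of the door's hinge axes (inner face of the shut door); +x points into the cupboard, +y to the left seen from in front, z up. Its top board overhangs to x = -20 mm.
- doorway_floor (a point): Middle of the doorway on the cupboard's floor (18 mm above the worktop; the floor board reaches out to x = -18 mm as a sill). The doorway spans 155 mm to either side and 277 mm up. Inside, the floor is free to x = 145 mm; behind that jars stand on the floor and on a half-depth shelf.
- pull_top (a point): Grip point on the door handle: a vertical round steel bar 10 mm thick, 150 mm long, its centre line 38 mm off the door's front. The point is on the centre line, 18 mm below the bar's top end, 269 mm above the worktop; a post joins bar and door 29 mm below the point. The bar is on the lead panel beside the fold and turns with it.
- jamb_hinge (a point): Foot of the fixed, vertical hinge axis at the left end of the doorway (cupboard x = 0, y = +165 mm). From it, along the cupboard's axes, the handle point pull_top is at x = -0.145 sin q - 0.054 cos q, y = -0.185 cos q - 0.054 sin q (m), q being the joint pivot_panel.
- pivot_panel (a joint): Opening angle q of the door: 0 shut, 1.40 rad fully folded. Two panels 165 mm wide, 16 thick, 293 mm high: one turns on jamb_hinge, its free edge (the fold) coming out to the robot; the lead panel turns back by as much, its far edge running in the track. 1 to 4 N at the handle; stays where left. Folded, it stands at the left, the doorway is free from y = -155 to +60 mm.
- salt_shaker: Glass salt shaker with a domed metal top, round, 44 mm in diameter, 90 mm tall, 0.1 kg, loose, upright on the worktop to the right; grip its body 40 to 60 mm above its foot. Origin: centre of its underside, z up. A taller spice bottle with a flat cap (40 mm wide, 108 mm tall) stands near it and is not wanted.
- bar_pull: The door's bar handle as a body; its origin lies on the fold's axis at worktop height, x and y turn with the lead panel. Use point pull_top to grip it.
- chilli_bottle: The taller spice bottle that stays on the worktop; origin: centre of its underside.
Things that resemble listed ones, but are neither listed nor needed, are in the scene too. What is shaped like the salt_shaker but green, orange or turquoise is not meant.

How it is judged:
By the outcome, as a careful person would: the job done as asked, in the order asked, and still so for the second after the job is handed in, with the robot touching nothing.
It also fails if it takes over 58 s, if anything falls off the work surface, if the arm or the gripper's body presses on something with over 40 N, if the wrist force passes 120 N, or if a joint passes its speed limit or range.

## Robot

A 6-joint arm with a two-finger parallel gripper is mounted at the origin on a cart in front of the work surface, level with it; the furniture and walls round the work are solid. World frame = base frame: x ahead of the robot, y to its left, z up, the work surface at z = 0. Lengths are in m, angles in degrees, forces in N, time in s.
With the tool pointing down it reaches from about 0.3 to 0.75 m from the base axis. Payload 8.5 kg.
Tool frame: the origin (TCP) lies between the finger pads; the fingertips stand env.finger_overhang ahead of it and the grasp point (between the pads) lies 2 mm behind it (env.finger_overhang is the distance from the TCP to the fingertips, in m); z points along the fingers, y is the line along which they close (so a half turn about z gives the same grasp; the last joint's range is limited). The gripper opens to 85 mm and grips with 20 to 120 N. Pads are 22 mm wide; open, the fingers measure 114 mm over their backs; the gripper's body (76 mm by 85 mm) begins 54 mm behind the grasp point. The pads swing forward as they close: fully open they stand 13 mm farther back than shut.
Start: joints at [52.638, 21.807, 74.336, -0, 83.858, -12.336], TCP at [0.233, 0.498, 0.248] pointing down, gripper open.
Joint ranges: [-178.18, 178.18], [-50.72, 133.34], [12.68, 142.11], [-81.47, 261.47], [9.98, 163.14], [-165.26, 165.26]. Speed limits (degrees/s): [136.94, 136.94, 180, 180, 180, 180].

## Interface

Orientations are given as a 3x3 rotation matrix whose columns are the frame's x, y, z axes.
In Python, from rig import env gives the robot as it stands. The module is installed in compiled form; this text tells all that it offers.
- The arm moves only by the tool jog_arm, never from a script. Its arguments are lists of equal length, an entry for each row: "hand": the finger opening in m, from 0 to 0.0854; "travel": the shift along the world's x, y, z in m, a list of three; "yaw": the turn about the world's z in rad. A call has exactly 5 rows; each row shifts and turns the commanded pose from where the row before left it; what a row does not reach is not made up. A row lasts 1/8 s, in which the tool goes at most 62.5 mm and 10.7 degrees, less where a joint would pass 70% of its speed; a pose out of reach is approached as far as the arm can. A call is refused whole if a number of a shift passes 0.0625 or a number of a turn 0.188, either way. A call with a gripper value outside its range is refused whole. The fingers move at their own pace and stop on an object; "grip_force" is the grip in N (left out, the last holds). Time passes only in rows, so rows that do not move let the fingers close, or fill a call up. It gives the time, the measured TCP pose, the force, the opening and the grip force at its end, in the units of the state.
- env.observe(): the state, without advancing time (a new reading comes with each control period).
- env.get_image(name): name is "side" or "top"; returns the picture (480x640x3 uint8, red, green, blue); there is no depth.
- env.calibration(name): a dict with "fx", "fy", "cx", "cy" (pixels), "position" and "rotation" of the camera in the world. Camera axes: x right, y down, z forward; pixel columns grow to the right and rows downward; lengths in m; the calibration is good to about 2 mm. A picture is of the moment at which its call begins. calibration takes no time and is no camera call.
- env.close_job(): hands the job in; it is judged then, once.
The state is a dict: "time_s": time; "q": joint angles; "qvel": joint speeds; "joint_efforts": joint torques, N m; "position": TCP position; "tool_rot": TCP orientation; "ft_force": force on the tool from outside, world axes, zero at the start; "wrist_torque": the same for the moment, N m; "grip_width": finger opening in m; "gripper_force": force on a finger pad.
Only numpy, scipy, OpenCV 4.12 (cv2) and the standard library are available. Lean on these libraries where they do the work, as an engineer would, in place of code of your own. Each camera call takes 0.05 s, during which the arm holds its last target. There are 200 camera calls.

## Working session

There is one attempt and no reset: what is moved stays moved. The work goes in short steps, Python scripts to look and compute and a tool call to move; the robot and the scene stay as the last step left them, time stands still between calls to the robot, and variables do not carry over. Pictures are saved under pics/ and viewed, at most 10 in all, crops included, and the job is handed in when it is done.

Besides the shell and the picture viewer there is one more tool, called after "Call:" in YAML: its name, and indented under it one key for each argument. jog_arm: Moves the arm, as the interface text tells. Its arguments: {"type":"object","properties":{"hand":{"type":"array"},"travel":{"type":"array"},"yaw":{"type":"array"},"grip_force":{"type":"number"}},"required":["hand","travel","yaw"]}

```bash
mkdir -p pics; python3 - <<'E'
from rig import env
import cv2,numpy as np
for n in("side","top"):
    im=env.get_image(n);cv2.imwrite(f"pics/{n}0.png",im[:,:,::-1]);c=env.calibration(n);print(n,{k:np.round(v,4).tolist() for k,v in c.items()})
s=env.observe();print(env.finger_overhang,s)
E
```

```text
side {'fx': 506.3692, 'fy': 506.3692, 'cx': 316.1204, 'cy': 242.0454, 'position': [-0.1081, -1.0855, 0.7857], 'rotation': [[0.8506, -0.2328, 0.4715], [-0.5256, -0.4008, 0.7504], [0.0143, -0.8861, -0.4633]]}
top {'fx': 478.3422, 'fy': 478.3422, 'cx': 316.205, 'cy': 238.7956, 'position': [0.2595, -0.0464, 1.2112], 'rotation': [[-0.0957, -0.9643, 0.2469], [-0.9954, 0.0929, -0.0228], [-0.001, -0.248, -0.9688]]}
0.017 {'time_s': 0.1, 'q': array([ 5.26360170e+01,  2.18366963e+01,  7.43818087e+01,  1.13135833e-03,
        8.38598074e+01, -1.23351623e+01]), 'qvel': array([ 0.08418126, -0.08531795, -0.26548666, -0.02170765,  0.08412842,
       -0.13406419]), 'joint_efforts': array([ 4.71406878e-03, -4.49223375e+01, -2.31658530e+01, -1.64103899e-04,
        3.64702653e-03, -3.73799321e-05]), 'position': array([0.23251921, 0.49814123, 0.24776935]), 'tool_rot': array([[-9.06094058e-01,  4.23075459e-01, -8.45087778e-04],
       [ 4.23076188e-01,  9.06093474e-01, -1.07441982e-03],
       [ 3.11167863e-04, -1.33106193e-03, -9.99999066e-01]]), 'ft_force': array([-1.02645061, -0.34440294,  0.80060393]), 'wrist_torque': array([ 0.008619  , -0.01707319, -0.04087053]), 'gripper_force': 0.0, 'grip_width': 0.08554737334577096}
```

View pics/side0.png

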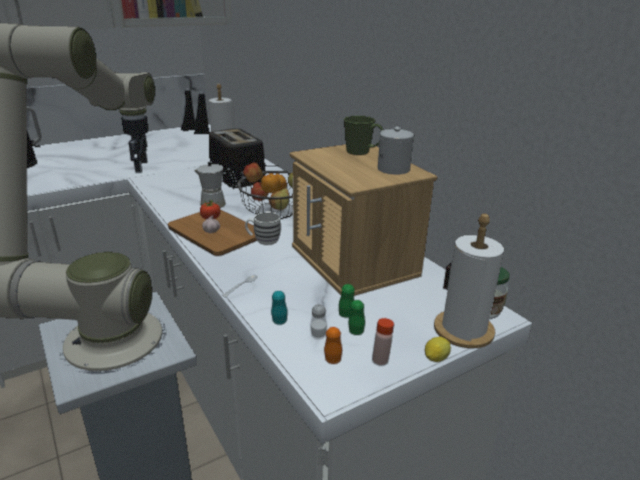

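View pics/top0.png

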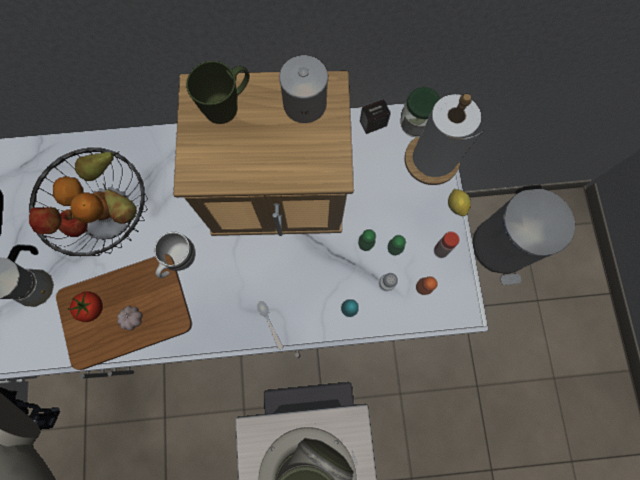

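The side view shows the grey shaker at about (319,320), coloured lookalikes around it, the red-capped bottle at (382,340) and the handle at (309,210). In the top view the shaker is at (389,282), the bar at (279,218) and the cupboard's top front edge runs from (175,193) to (353,192).

```bash
python3 - <<'E'
import cv2,numpy as np
s=cv2.imread("pics/side0.png");t=cv2.imread("pics/top0.png")
a=cv2.resize(s[140:290,280:440],(400,375),interpolation=2)
b=cv2.resize(s[275:375,265:405],(400,286),interpolation=2)[:225]
c=cv2.resize(t[170:250,165:365],(400,160),interpolation=2)
d=cv2.resize(t[220:310,330:480],(400,240),interpolation=2)
L=np.vstack([a,b]);R=np.vstack([c,d,cv2.resize(t[190:250,240:310],(400,343))[:200]])
cv2.imwrite("pics/crop0.png",np.hstack([L,R]))
E
```

```text
(no output)
```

View pics/crop0.png

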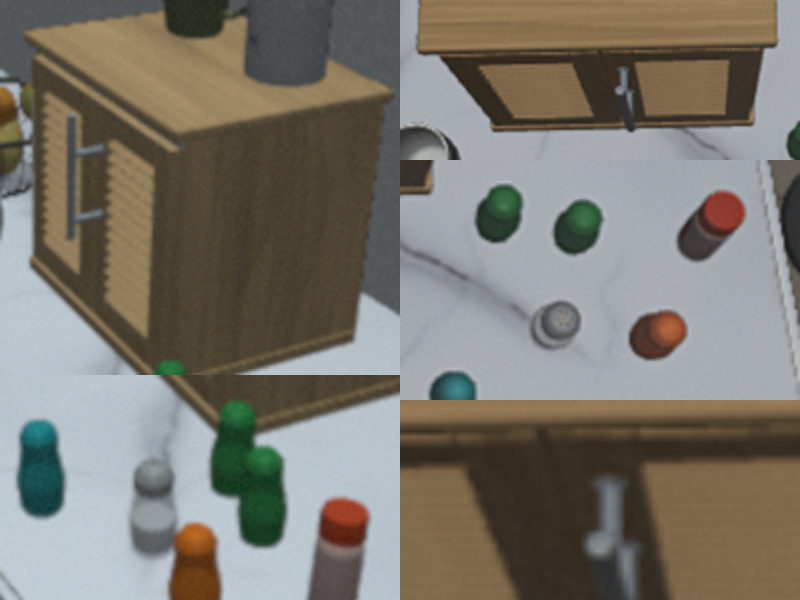

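```bash
cat > h.py <<'E'
import numpy as np, cv2
from rig import env
def ray(n,p):
    c=env.calibration(n);d=np.array([(p[0]-c["cx"])/c["fx"],(p[1]-c["cy"])/c["fy"],1.])
    return np.array(c["position"]),np.array(c["rotation"])@d
def plane(n,p,z):
    o,d=ray(n,p);return o+d*(z-o[2])/d[2]
def tri(a,b):
    o1,d1=ray("side",a);o2,d2=ray("top",b)
    s=np.linalg.lstsq(np.c_[d1,-d2],o2-o1,rcond=None)[0];p,q=o1+s[0]*d1,o2+s[1]*d2
    return (p+q)/2,np.linalg.norm(p-q)
def proj(n,P):
    c=env.calibration(n);v=np.array(c["rotation"]).T@(np.array(P)-c["position"])
    return np.array([c["fx"]*v[0]/v[2]+c["cx"],c["fy"]*v[1]/v[2]+c["cy"]])
E
python3 - <<'E'
from h import *
np.set_printoptions(precision=4,suppress=True)
print("bartop",tri((308.4,186.4),(274.7,215)))
for n,p in(("top",(174.5,191)),("top",(353,192)),("side",(290,154.4)),("side",(352.8,194)),("side",(436,177.2))):print(n,plane(n,p,.32))
for p in((211,235),(341.5,232)):print("sill",plane("top",p,0.018))
# shaker: top dome, foot
print("dome",tri((319.0,309),(389.5,280)),plane("top",(389.5,279.5),.088),plane("side",(319,307.5),.088))
print("foot",plane("top",(386,287),.0),plane("side",(318.5,334),0))
print("bottle cap",tri((384.5,322),(450.5,239.5)),plane("top",(450.5,239.5),.108))
t=cv2.imread("pics/top0.png");s=cv2.imread("pics/side0.png")
for n,im,rg in(("green",None,(45,80)),("or",None,(3,14)),("turq",None,(84,100))):
  h=cv2.cvtColor(t,cv2.COLOR_BGR2HSV);m=cv2.inRange(h,(rg[0],90,40),(rg[1],255,255))
  N,l,st,ce=cv2.connectedComponentsWithStats(m)
  for i in range(1,N):
    if 60<st[i,4]<800 and ce[i,0]>330 and ce[i,1]>200: print(n,st[i],plane("top",ce[i],.05))
E
```

```text
bartop (array([0.5531, 0.0106, 0.2855]), np.float64(0.00018763995018909098))
top [0.6105 0.2018 0.32  ]
top [ 0.5745 -0.1487  0.32  ]
side [0.5932 0.1838 0.32  ]
side [ 0.5755 -0.1617  0.32  ]
side [ 0.8363 -0.1753  0.32  ]
sill [0.5998 0.1948 0.018 ]
sill [ 0.5754 -0.1413  0.018 ]
dome (array([ 0.4324, -0.2388,  0.0783]), np.float64(0.004765823202002357)) [ 0.4299 -0.2363  0.088 ] [ 0.4307 -0.2456  0.088 ]
foot [ 0.425  -0.2398  0.    ] [ 0.4372 -0.2357  0.    ]
bottle cap (array([ 0.5097, -0.391 ,  0.108 ]), np.float64(0.0029026320885329714)) [ 0.5083 -0.3902  0.108 ]
green [361 230  14  12 120] [ 0.551  -0.2051  0.05  ]
green [392 236  13  12 121] [ 0.5285 -0.278   0.05  ]
or [442 232  17  17 189] [ 0.5219 -0.4087  0.05  ]
or [417 277  20  17 264] [ 0.4135 -0.3307  0.05  ]
turq [342 300  16  16 197] [ 0.377  -0.1383  0.05  ]
```

```bash
python3 - <<'E'
from h import *
np.set_printoptions(precision=4,suppress=True)
t=cv2.imread("pics/top0.png").astype(float);s=cv2.imread("pics/side0.png").astype(float)
def fit(n,pts,z):
    W=np.array([plane(n,p,z)[:2] for p in pts]);
    a=np.polyfit(W[:,1],W[:,0],1)
    for _ in range(3):
        r=W[:,0]-np.polyval(a,W[:,1]);k=abs(r)<2*np.median(abs(r))+1e-4;a=np.polyfit(W[k,1],W[k,0],1)
    print(n,z,"slope",a[0],"deg",np.degrees(np.arctan(a[0])),"x at y=0.02",np.polyval(a,.02),"ymin/max",W[:,1].min(),W[:,1].max(),k.sum(),r.std())
# saturation-ish: R-B ; wood high, marble <~0
T=t[:,:,2]-t[:,:,0];S=s[:,:,2]-s[:,:,0]
def cross(col,lo,hi,th,frm_bottom=True):
    r=hi
    while r>lo and col[r]<th:r-=1
    return r+(col[r]-th)/(col[r]-col[r+1])
P=[(c,cross(T[:,c],200,250,15)) for c in range(214,338) if not 268<c<292];print(P[::20]);fit("top",P,0)
P=[(c,cross(S[:,c],200,300,15)) for c in range(296,338)];print(P[::10]);fit("side",P,0)
P=[(c,cross(S[:,c],200,300,15)) for c in range(350,416)];
W=np.array([plane("side",p,0)[:2] for p in P]);a=np.polyfit(W[:,0],W[:,1],1);print("side wall: dy/dx",a[0],"y at x=.6",np.polyval(a,.6))
# top-board front edge in top view : brightness drop
G=t.sum(2)
P=[]
for c in list(range(182,265))+list(range(290,348)):
    d=np.diff(G[183:201,c]);i=d.argmin();P.append((c,183+i+.5))
print(P[::20]);fit("top",P,.32)
print([int(x) for x in G[183:205,230]])
# horizontal extents of top board at row 185, sill at row 231
for r in(170,180,188):
    x=np.where(T[r,150:380]>15)[0];print(r,150+x.min(),150+x.max(),plane("top",(150+x.min(),r),.32),plane("top",(150+x.max(),r),.32))
E
```

```text
[(214, np.float64(234.8695652173913)), (234, np.float64(234.43333333333334)), (254, np.float64(233.88)), (297, np.float64(232.875)), (317, np.float64(232.52)), (337, np.float64(231.95833333333334))]
top 0 slope 0.07274497510294808 deg 4.160651227318812 x at y=0.02 0.5921998856286114 ymin/max -0.13096733637025693 0.1905943290999218 99 0.0001447687583149112
[(296, np.float64(249.42857142857142)), (306, np.float64(259.53333333333336)), (316, np.float64(269.57142857142856)), (326, np.float64(279.53846153846155)), (336, np.float64(289.42857142857144))]
side 0 slope 0.07523081598188476 deg 4.302303910518565 x at y=0.02 0.5955684267318513 ymin/max -0.09409569551541608 0.17569273118292705 37 0.00018427373039003517
side wall: dy/dx -0.12838059395787263 y at x=.6 -0.1256620687932846
[(182, np.float64(194.5)), (202, np.float64(194.5)), (222, np.float64(194.5)), (242, np.float64(193.5)), (262, np.float64(193.5)), (307, np.float64(192.5)), (327, np.float64(191.5)), (347, np.float64(191.5))]
top 0.32 slope 0.07454063869071291 deg 4.262980188550398 x at y=0.02 0.5885596052022628 ymin/max -0.13706018111023366 0.18721925179764093 133 0.0005477476127754112
[320, 325, 321, 328, 338, 336, 336, 340, 362, 364, 333, 234, 157, 236, 183, 121, 122, 120, 122, 285, 316, 302]
170 175 352 [0.6549 0.1998 0.32  ] [ 0.6209 -0.1521  0.32  ]
180 174 352 [0.6338 0.2022 0.32  ] [ 0.5998 -0.1496  0.32  ]
188 174 353 [0.6169 0.2026 0.32  ] [ 0.5829 -0.1497  0.32  ]
```

Fits agree: the cupboard is yawed about -4.2°, with its origin near (0.610, 0.027). The bar is at about (0.554, 0.011), the shaker at about (0.430, -0.239), and the bottle is well away. The bar comes first: I'll travel there high, turning the closing line along the cupboard's y.

Call:
jog_arm:
  hand: [0.085, 0.085, 0.085, 0.085, 0.085]
  travel:
    - [0.0215, -0.0325, 0.0062]
    - [0.0215, -0.0325, 0.0062]
    - [0.0215, -0.0325, 0.0062]
    - [0.0215, -0.0325, 0.0062]
    - [0.0215, -0.0325, 0.0062]
  yaw: [-0.185, -0.185, -0.185, -0.185, -0.185]

```text
time_s: 0.72
position: [0.3406, 0.3347, 0.2793]
tool_rot: [[-0.202, 0.979, -0.001], [0.979, 0.202, -0.0], [-0.0, -0.001, -1.0]]
ft_force: [0.5, -0.2, 0.4]
grip_width: 0.0851
gripper_force: 0.0
```

Call:
jog_arm:
  hand: [0.085, 0.085, 0.085, 0.085, 0.085]
  travel:
    - [0.0215, -0.0325, 0.0062]
    - [0.0215, -0.0325, 0.0062]
    - [0.0215, -0.0325, 0.0062]
    - [0.0215, -0.0325, 0.0062]
    - [0.0215, -0.0325, 0.0062]
  yaw: [-0.185, -0.185, -0.185, -0.185, -0.185]

```text
time_s: 1.35
position: [0.4481, 0.1722, 0.3103]
tool_rot: [[0.661, 0.75, -0.001], [0.75, -0.661, -0.0], [-0.0, -0.0, -1.0]]
ft_force: [-0.1, 0.4, 0.5]
grip_width: 0.0853
gripper_force: 0.0
```

Call:
jog_arm:
  hand: [0.085, 0.085, 0.085, 0.085, 0.085]
  travel:
    - [0.0215, -0.0325, 0.0062]
    - [0.0215, -0.0325, 0.0062]
    - [0.0215, -0.0325, 0.0062]
    - [0.0215, -0.0325, 0.0062]
    - [0.0215, -0.0325, 0.0062]
  yaw: [-0.185, -0.185, -0.185, -0.185, -0.185]

```text
time_s: 1.98
position: [0.5557, 0.0097, 0.3412]
tool_rot: [[0.997, -0.076, -0.001], [-0.076, -0.997, 0.0], [-0.001, -0.0, -1.0]]
ft_force: [1.0, 0.1, -0.2]
grip_width: 0.0847
gripper_force: 0.0
```

Call:
jog_arm:
  hand: [0.085, 0.085, 0.085, 0.085, 0.06]
  travel:
    - [0, 0, -0.018]
    - [0, 0, -0.018]
    - [0, 0, -0.018]
    - [0, 0, -0.013]
    - [0, 0, 0]
  yaw: [0, 0, 0, 0, 0]
  grip_force: 30

```text
time_s: 2.6
position: [0.5549, 0.0109, 0.2735]
tool_rot: [[0.998, -0.07, -0.002], [-0.07, -0.998, 0.0], [-0.002, -0.0, -1.0]]
ft_force: [0.8, 0.3, 1.1]
grip_width: 0.0692
gripper_force: 0.0
```

Call:
jog_arm:
  hand: [0.0, 0.0, 0.0, 0.0, 0.0]
  travel:
    - [0, 0, 0]
    - [0, 0, 0]
    - [0, 0, 0]
    - [0, 0, 0]
    - [0, 0, 0]
  yaw: [0, 0, 0, 0, 0]

```text
time_s: 3.22
position: [0.5552, 0.0097, 0.2748]
tool_rot: [[0.997, -0.071, 0.001], [-0.071, -0.997, -0.003], [0.001, 0.002, -1.0]]
ft_force: [-1.3, -6.2, 1.8]
grip_width: 0.0089
gripper_force: 30.6
```

```bash
python3 - <<'E'
from h import *
s=env.observe();print(s["time_s"],s["position"].round(4),s["q"].round(1),s["ft_force"].round(1),s["grip_width"],s["gripper_force"])
a=np.radians(-4.22);R=np.array([[np.cos(a),-np.sin(a)],[np.sin(a),np.cos(a)]])
f=lambda q:R@np.array([-.145*np.sin(q)-.054*np.cos(q),-.185*np.cos(q)-.054*np.sin(q)])
Q=np.linspace(0,1.4,16)
P=np.array([f(q) for q in Q]);print(np.diff(P,axis=0).round(4).tolist(),Q[1])
E
```

```text
3.225 [0.5552 0.0097 0.2748] [-11.2  21.4  70.6  -0.1  88.   82.9] [-1.3 -6.2  1.8] 0.008929625354931713 30.55490255355835
[[-0.0136, -0.0032], [-0.0128, -0.0016], [-0.012, -0.0], [-0.0111, 0.0016], [-0.0101, 0.0032], [-0.009, 0.0048], [-0.0078, 0.0063], [-0.0065, 0.0078], [-0.0052, 0.0092], [-0.0039, 0.0105], [-0.0025, 0.0117], [-0.0011, 0.0129], [0.0003, 0.0139], [0.0018, 0.0148], [0.0032, 0.0156]] 0.09333333333333332
```

Call:
jog_arm:
  hand: [0.0, 0.0, 0.0, 0.0, 0.0]
  travel:
    - [-0.0136, -0.0032, 0]
    - [-0.0128, -0.0016, 0]
    - [-0.012, 0, 0]
    - [-0.0111, 0.0016, 0]
    - [-0.0101, 0.0032, 0]
  yaw: [0.093, 0.093, 0.093, 0.093, 0.093]

```text
time_s: 3.85
position: [0.4957, 0.01, 0.2748]
tool_rot: [[0.922, 0.387, 0.002], [0.387, -0.922, -0.002], [0.001, 0.002, -1.0]]
ft_force: [2.7, -1.9, 0.5]
grip_width: 0.0087
gripper_force: 30.4
```

Call:
jog_arm:
  hand: [0.0, 0.0, 0.0, 0.0, 0.0]
  travel:
    - [-0.009, 0.0048, 0]
    - [-0.0078, 0.0063, 0]
    - [-0.0065, 0.0078, 0]
    - [-0.0052, 0.0092, 0]
    - [-0.0039, 0.0105, 0]
  yaw: [0.093, 0.093, 0.093, 0.093, 0.093]

```text
time_s: 4.47
position: [0.4626, 0.049, 0.2748]
tool_rot: [[0.651, 0.759, -0.0], [0.759, -0.651, -0.002], [-0.002, 0.001, -1.0]]
ft_force: [-2.2, -3.1, 2.0]
grip_width: 0.0085
gripper_force: 30.5
```

Call:
jog_arm:
  hand: [0.0, 0.0, 0.0, 0.0, 0.0]
  travel:
    - [-0.0025, 0.0117, 0]
    - [-0.0011, 0.0129, 0]
    - [0.0003, 0.0139, 0]
    - [0.0018, 0.0148, 0]
    - [0.0032, 0.0156, 0]
  yaw: [0.093, 0.093, 0.093, 0.093, 0.093]

```text
time_s: 5.1
position: [0.4637, 0.1187, 0.2747]
tool_rot: [[0.24, 0.971, -0.002], [0.971, -0.241, -0.001], [-0.001, -0.002, -1.0]]
ft_force: [-6.6, -1.7, 8.9]
grip_width: 0.0087
gripper_force: 31.5
```

Call:
jog_arm:
  hand: [0.0, 0.0, 0.085, 0.085, 0.085]
  travel:
    - [0.0008, 0.003, 0]
    - [0, 0, 0]
    - [0, 0, 0]
    - [0, 0, 0]
    - [0, 0, 0]
  yaw: [0.01, 0, 0, 0, 0]

```text
time_s: 5.72
position: [0.4658, 0.1214, 0.2744]
tool_rot: [[0.234, 0.972, 0.0], [0.972, -0.234, 0.0], [0.0, 0.0, -1.0]]
ft_force: [-1.3, -0.1, -0.1]
grip_width: 0.0632
gripper_force: 0.0
```

Call:
jog_arm:
  hand: [0.085, 0.085, 0.085, 0.085, 0.085]
  travel:
    - [0, 0, 0.01]
    - [0, 0, 0.03]
    - [0, 0, 0.03]
    - [-0.02, -0.05, 0.02]
    - [-0.02, -0.05, 0]
  yaw: [0, 0, 0, 0, 0]

```text
time_s: 6.35
position: [0.4255, 0.0205, 0.3663]
tool_rot: [[0.232, 0.973, 0.004], [0.973, -0.232, -0.001], [-0.0, 0.004, -1.0]]
ft_force: [0.4, -0.5, 0.8]
grip_width: 0.0848
gripper_force: 0.0
```

```bash
python3 - <<'E'
from h import *
im=[env.get_image(n)[:,:,::-1] for n in("side","top")]
for n,i in zip(("side","top"),im):cv2.imwrite(f"pics/{n}1.png",i)
cv2.imwrite("pics/v1.png",np.hstack([im[0][20:480,0:400],im[1][0:460,150:550]]))
s=env.observe();p=s["position"];print(s["time_s"],p.round(4),s["q"].round(2))
for h in(0,.1,.2,.3):print(h,proj("side",p+[0,0,h]))
E
```

```text
6.45 [0.4246 0.0184 0.3655] [-1.354e+01  5.050e+00  7.789e+01 -5.000e-02  9.695e+01  2.400e-01]
0 [263.20990691 164.87733088]
0.1 [261.80183212 125.42423717]
0.2 [260.28332587  82.87694473]
0.3 [258.64086665  36.85659267]
```

View pics/v1.png

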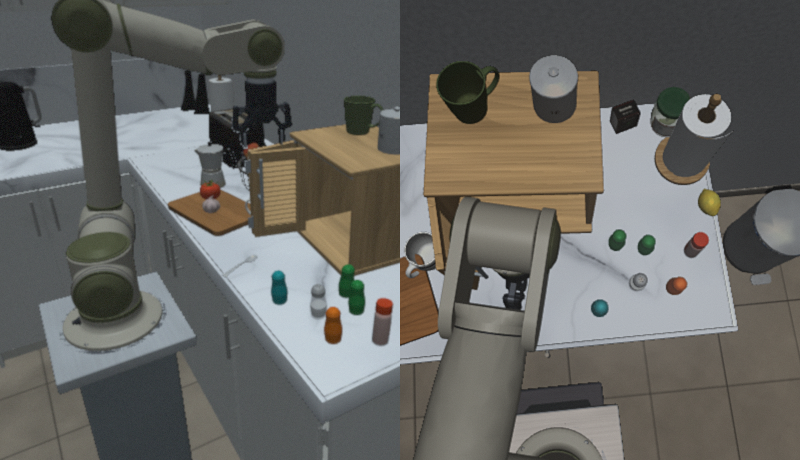

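The door is folded right back, with the lead panel at about (275,210) in the left half and the doorway free. The hand is too tall to enter the cupboard pointing straight down because the top board blocks it. I'll check in free air, high up, what the arm does with the tool's orientation at its reach limit.

Call:
jog_arm:
  hand: [0.085, 0.085, 0.085, 0.085, 0.085]
  travel:
    - [0, 0, 0.05]
    - [0, 0, 0.05]
    - [0, 0, 0.05]
    - [0.05, 0, 0]
    - [0.05, 0, 0]
  yaw: [0, 0, 0, 0, 0]

```text
time_s: 7.08
position: [0.5266, 0.0222, 0.5156]
tool_rot: [[0.233, 0.972, 0.003], [0.972, -0.233, -0.0], [0.0, 0.003, -1.0]]
ft_force: [0.3, -0.5, 0.9]
grip_width: 0.0848
gripper_force: 0.0
```

Call:
jog_arm:
  hand: [0.085, 0.085, 0.085, 0.085, 0.085]
  travel:
    - [0.04, 0, 0]
    - [0.04, 0, 0]
    - [0.04, 0, 0]
    - [0.04, 0, 0]
    - [0, 0, 0]
  yaw: [0, 0, 0, 0, 0]

```text
time_s: 7.7
position: [0.6563, 0.0209, 0.4837]
tool_rot: [[0.233, 0.972, 0.016], [0.972, -0.233, 0.001], [0.005, 0.015, -1.0]]
ft_force: [0.1, 0.5, -0.7]
grip_width: 0.0851
gripper_force: 0.0
```

```bash
python3 - <<'E'
from h import *
s=env.observe();print(s["position"].round(4),s["q"].round(2),s["tool_rot"].round(3))
E
```

```text
[0.6563 0.0209 0.4837] [ -8.56  35.49  12.75   0.29 130.86   5.12] [[ 0.233  0.972  0.016]
 [ 0.972 -0.233  0.001]
 [ 0.005  0.015 -1.   ]]
```

Call:
jog_arm:
  hand: [0.085, 0.085, 0.085, 0.085, 0.085]
  travel:
    - [-0.06, 0, 0]
    - [-0.06, 0, 0]
    - [-0.06, 0, 0]
    - [0, 0, 0]
    - [0, 0, 0]
  yaw: [0, 0, 0, 0, 0]

```text
time_s: 8.32
position: [0.4823, 0.0205, 0.4886]
tool_rot: [[0.234, 0.972, 0.024], [0.972, -0.234, -0.0], [0.006, 0.023, -1.0]]
ft_force: [0.7, -0.3, 0.1]
grip_width: 0.0849
gripper_force: 0.0
```

The tilt gained beyond reach is kept: the commanded pose re-bases on what was reached. So pushing radially beyond reach, low and extended, pitches the tool outward. I'll do that in the free air to the right of the counter, with the closing line kept horizontal across the arm plane.

Call:
jog_arm:
  hand: [0.085, 0.085, 0.085, 0.085, 0.085]
  travel:
    - [-0.0125, -0.0493, -0.01]
    - [-0.0125, -0.0493, -0.01]
    - [-0.0125, -0.0493, -0.01]
    - [-0.0125, -0.0493, -0.01]
    - [-0.0125, -0.0493, -0.02]
  yaw: [0.049, 0.049, 0.049, 0.049, 0.049]

```text
time_s: 8.95
position: [0.4208, -0.2287, 0.4269]
tool_rot: [[-0.011, 1.0, 0.021], [1.0, 0.011, 0.004], [0.004, 0.021, -1.0]]
ft_force: [0.4, 0.2, -1.7]
grip_width: 0.085
gripper_force: 0.0
```

Call:
jog_arm:
  hand: [0.085, 0.085, 0.085, 0.085, 0.085]
  travel:
    - [-0.0125, -0.0493, -0.02]
    - [-0.0125, -0.0493, -0.02]
    - [-0.0125, -0.0493, -0.03]
    - [-0.0125, -0.0493, -0.03]
    - [-0.0125, -0.0493, -0.03]
  yaw: [0.049, 0.049, 0.049, 0.049, 0.049]

```text
time_s: 9.57
position: [0.3579, -0.4755, 0.2955]
tool_rot: [[-0.253, 0.967, 0.018], [0.967, 0.253, 0.01], [0.005, 0.02, -1.0]]
ft_force: [0.6, 0.0, 0.2]
grip_width: 0.085
gripper_force: 0.0
```

Call:
jog_arm:
  hand: [0.085, 0.085, 0.085, 0.085, 0.085]
  travel:
    - [-0.0125, -0.0493, -0.03]
    - [-0.0125, -0.0493, -0.03]
    - [0.0205, -0.0564, 0]
    - [0.0205, -0.0564, 0]
    - [0.0205, -0.0564, 0]
  yaw: [0.049, 0.046, 0, 0, 0]

```text
time_s: 10.2
position: [0.3844, -0.7207, 0.2266]
tool_rot: [[-0.342, 0.94, 0.02], [0.94, 0.341, 0.007], [-0.0, 0.022, -1.0]]
ft_force: [21.2, -54.8, 40.8]
grip_width: 0.0848
gripper_force: 0.0
```

Call:
jog_arm:
  hand: [0.085, 0.085, 0.085, 0.085, 0.085]
  travel:
    - [0.021, -0.058, 0]
    - [0.021, -0.058, 0]
    - [0.021, -0.058, 0]
    - [0.021, -0.058, 0]
    - [0.021, -0.058, 0]
  yaw: [0, 0, 0, 0, 0]

```text
time_s: 10.82
position: [0.385, -0.7986, 0.1446]
tool_rot: [[-0.332, 0.938, 0.094], [0.929, 0.343, -0.141], [-0.165, 0.04, -0.986]]
ft_force: [-0.5, 0.2, 0.6]
grip_width: 0.0849
gripper_force: 0.0
```

```bash
python3 - <<'E'
from h import *
s=env.observe();print(s["position"].round(4),s["q"].round(2),s["tool_rot"].round(3))
E
```

```text
[ 0.385  -0.7986  0.1446] [-72.62  61.59  12.68   2.74  96.35 -91.99] [[-0.332  0.938  0.094]
 [ 0.929  0.343 -0.141]
 [-0.165  0.04  -0.986]]
```

Tilting works: about 9° gained outward in that call. I'll keep going, holding height.

Call:
jog_arm:
  hand: [0.085, 0.085, 0.085, 0.085, 0.085]
  travel:
    - [0.019, -0.06, 0.015]
    - [0.019, -0.06, 0.015]
    - [0.019, -0.06, 0.015]
    - [0.019, -0.06, 0.015]
    - [0.019, -0.06, 0.015]
  yaw: [0, 0, 0, 0, 0]

```text
time_s: 11.45
position: [0.3722, -0.8537, 0.1452]
tool_rot: [[-0.309, 0.937, 0.164], [0.889, 0.346, -0.301], [-0.339, 0.053, -0.939]]
ft_force: [-0.7, -0.2, -0.2]
grip_width: 0.0849
gripper_force: 0.0
```

```bash
cat > o.py <<'E'
from h import *
np.set_printoptions(suppress=True)
s=env.observe();R=s["tool_rot"];z=R[:,2]
print(s["time_s"],s["position"].round(4),s["q"].round(1),"tilt",np.degrees(np.arccos(-z[2])).round(1),"point dir",np.degrees(np.arctan2(z[1],z[0])).round(1),"y",R[:,1].round(3),"yz deg",np.degrees(np.arcsin(R[2,1])).round(1),s["ft_force"].round(1),s["grip_width"].round(4))
E
python3 o.py
```

```text
Traceback (most recent call last):
  File "o.py", line 4, in <module>
    print(s["time_s"],s["position"].round(4),s["q"].round(1),"tilt",np.degrees(np.arccos(-z[2])).round(1),"point dir",np.degrees(np.arctan2(z[1],z[0])).round(1),"y",R[:,1].round(3),"yz deg",np.degrees(np.arcsin(R[2,1])).round(1),s["ft_force"].round(1),s["grip_width"].round(4))
                                                                                                                                                                                                                                                            ^^^^^^^^^^^^^^^^^^^^^
AttributeError: 'float' object has no attribute 'round'
```

Call:
jog_arm:
  hand: [0.085, 0.085, 0.085, 0.085, 0.085]
  travel:
    - [0.022, -0.058, 0.015]
    - [0.022, -0.058, 0.015]
    - [0.022, -0.058, 0.015]
    - [0.022, -0.058, 0.015]
    - [0.022, -0.058, 0.015]
  yaw: [0, 0, 0, 0, 0]

```text
time_s: 12.08
position: [0.3795, -0.8968, 0.1476]
tool_rot: [[-0.275, 0.935, 0.225], [0.823, 0.35, -0.448], [-0.498, 0.062, -0.865]]
ft_force: [0.4, -0.6, 0.4]
grip_width: 0.0849
gripper_force: 0.0
```

Call:
jog_arm:
  hand: [0.085, 0.085, 0.085, 0.085, 0.085]
  travel:
    - [0.022, -0.058, 0.015]
    - [0.022, -0.058, 0.015]
    - [0.022, -0.058, 0.015]
    - [0.022, -0.058, 0.015]
    - [0.022, -0.058, 0.015]
  yaw: [0, 0, 0, 0, 0]

```text
time_s: 12.7
position: [0.387, -0.9345, 0.1547]
tool_rot: [[-0.232, 0.933, 0.275], [0.735, 0.354, -0.579], [-0.637, 0.068, -0.768]]
ft_force: [0.5, 0.8, 0.8]
grip_width: 0.085
gripper_force: 0.0
```

```bash
sed -i 's/s\["grip_width"\].round(4)/s["grip_width"]/' o.py; python3 o.py
```

```text
12.7 [ 0.387  -0.9345  0.1547] [-75.9  64.5  12.7   8.1  63.8 -96.2] tilt 39.9 point dir -64.6 y [0.933 0.354 0.068] yz deg 3.9 [0.5 0.8 0.8] 0.08502656172132966
```

Call:
jog_arm:
  hand: [0.085, 0.085, 0.085, 0.085, 0.085]
  travel:
    - [-0.01, -0.06, 0.015]
    - [-0.01, -0.06, 0.015]
    - [-0.01, -0.06, 0.015]
    - [-0.01, -0.06, 0.015]
    - [-0.01, -0.06, 0.015]
  yaw: [0, 0, 0, 0, 0]

```text
time_s: 13.32
position: [0.2666, -1.0004, 0.1713]
tool_rot: [[-0.191, 0.936, 0.296], [0.645, 0.347, -0.68], [-0.74, 0.061, -0.67]]
ft_force: [0.9, -0.3, 0.3]
grip_width: 0.0849
gripper_force: 0.0
```

```bash
python3 o.py
```

```text
13.325 [ 0.2666 -1.0004  0.1713] [ -84.7   64.9   12.7   16.1   57.  -106.7] tilt 47.9 point dir -66.5 y [0.936 0.347 0.061] yz deg 3.5 [ 0.9 -0.3  0.3] 0.08492311801970469
```

```bash
python3 - <<'E'
from h import *
np.set_printoptions(precision=4,suppress=True)
s=cv2.imread("pics/side0.png");t=cv2.imread("pics/top0.png")
for n,im,(x0,y0,x1,y1) in(("side",s,(300,298,336,342)),("top",t,(372,266,404,298))):
    g=cv2.cvtColor(im[y0:y1,x0:x1],cv2.COLOR_BGR2GRAY).astype(float)
    bg=np.median(g);m=(abs(g-bg)>18).astype(np.uint8)
    N,l,st,ce=cv2.connectedComponentsWithStats(m)
    k=1+st[1:,4].argmax();b=st[k];print(n,bg,"bbox",b[0]+x0,b[1]+y0,b[0]+b[2]+x0,b[1]+b[3]+y0,ce[k]+[x0,y0])
    for r in l: print("".join("#" if v==k else "." for v in r))
print(tri((318.6,310),(390.6,280)),plane("top",(390.6,280),.076),plane("side",(318.6,310),.076))
for P in((.432,-.239),(.428,-.240),(.432,-.244)):
    for n in("side","top"):
        th=np.linspace(0,6.3,40);c=np.array([proj(n,(P[0]+.022*np.cos(a),P[1]+.022*np.sin(a),z)) for a in th for z in (0,.045)])
        print(P,n,c.min(0),c.max(0),proj(n,(*P,.09)))
E
```

```text
side 179.0 bbox 310 298 336 342 [321.0498 323.4129]
.....................####...........
....................####............
....................####............
....................####............
....................#####...........
.................########...........
................#########...........
...............##########...........
..............###########...........
.............############...........
............##############..........
............##############..........
............###############.........
...........################.........
...........###############..........
...........###############..........
............##############..........
............##############..........
............##############..........
............##############..........
............##############..........
...........###############..........
...........###############..........
...........################.........
...........################.........
...........################.........
...........################.........
..........#################.........
..........##
[... 1589 characters left out ...]
...............................
................................
................................
(array([ 0.4312, -0.2411,  0.0775]), np.float64(0.00245679648651815)) [ 0.4303 -0.2408  0.076 ] [ 0.4336 -0.2395  0.076 ]
(0.432, -0.239) side [308.5345 315.2482] [326.7235 341.0326] [317.9997 305.2752]
(0.432, -0.239) top [376.7166 272.6555] [396.8293 292.9097] [390.6285 278.3966]
(0.428, -0.24) side [307.3543 315.9423] [325.561  341.7921] [316.7994 305.9707]
(0.428, -0.24) top [377.305  274.2075] [397.4565 294.436 ] [391.2742 280.0208]
(0.432, -0.244) side [309.5764 316.2808] [327.8397 342.159 ] [319.1068 306.3113]
(0.432, -0.244) top [378.6615 272.4642] [398.8454 292.7216] [392.7218 278.1965]
```

The silhouettes give the shaker at (0.432, -0.241), and its projected outline matches in both views. I'll bring the tilted tool round to point along the cupboard's +x, in front of the shaker.

Call:
jog_arm:
  hand: [0.065, 0.065, 0.065, 0.065, 0.065]
  travel:
    - [0.0046, 0.03, 0.01]
    - [0.0046, 0.05, 0.01]
    - [0.0046, 0.055, 0.01]
    - [0.0046, 0.055, 0.01]
    - [0.0046, 0.055, 0.01]
  yaw: [0.0727, 0.0727, 0.0727, 0.0727, 0.0727]

```text
time_s: 13.95
position: [0.2907, -0.7531, 0.2218]
tool_rot: [[-0.41, 0.75, 0.519], [0.534, 0.659, -0.53], [-0.739, 0.06, -0.671]]
ft_force: [0.4, -0.4, -0.1]
grip_width: 0.0647
gripper_force: 0.0
```

Call:
jog_arm:
  hand: [0.065, 0.065, 0.065, 0.065, 0.065]
  travel:
    - [0.0046, 0.055, 0]
    - [0.0046, 0.055, 0]
    - [0.0046, 0.055, 0]
    - [0.0046, 0.055, 0]
    - [0.0046, 0.055, 0]
  yaw: [0.0727, 0.0727, 0.0727, 0.0727, 0.0727]

```text
time_s: 14.58
position: [0.3373, -0.487, 0.2526]
tool_rot: [[-0.592, 0.494, 0.637], [0.398, 0.866, -0.302], [-0.701, 0.074, -0.71]]
ft_force: [0.6, -0.2, 0.3]
grip_width: 0.0649
gripper_force: 0.0
```

Call:
jog_arm:
  hand: [0.065, 0.065, 0.065, 0.065, 0.065]
  travel:
    - [0.0046, 0.055, 0]
    - [0.0046, 0.055, 0]
    - [0.0046, 0.055, 0]
    - [0.0046, 0.05, 0]
    - [0.0046, 0.03, 0]
  yaw: [0.0727, 0.0727, 0.0727, 0.0727, 0.0727]

```text
time_s: 15.2
position: [0.3831, -0.2382, 0.2795]
tool_rot: [[-0.718, 0.181, 0.672], [0.189, 0.98, -0.062], [-0.669, 0.083, -0.738]]
ft_force: [-0.5, -0.9, -0.4]
grip_width: 0.065
gripper_force: 0.0
```

```bash
python3 o.py
```

```text
15.2 [ 0.3831 -0.2382  0.2795] [ -67.2   -0.8  109.5   44.9   57.5 -165.3] tilt 42.4 point dir -5.2 y [0.181 0.98  0.083] yz deg 4.7 [-0.5 -0.9 -0.4] 0.06496080971066605
```

Joint 6 reached its limit, so I'll yaw back 10° for margin, stand above the shaker and then descend straight with the fingers on either side of it.

Call:
jog_arm:
  hand: [0.065, 0.065, 0.065, 0.065, 0.065]
  travel:
    - [0.02, 0, -0.02]
    - [0.019, 0, -0.035]
    - [0.01, -0.003, -0.035]
    - [0, 0, -0.03]
    - [0, 0, 0]
  yaw: [-0.09, -0.08, 0, 0, 0]

```text
time_s: 15.82
position: [0.4419, -0.2405, 0.1751]
tool_rot: [[-0.689, 0.356, 0.631], [0.322, 0.931, -0.173], [-0.649, 0.084, -0.756]]
ft_force: [-0.3, -0.7, 0.6]
grip_width: 0.065
gripper_force: 0.0
```

```bash
python3 o.py; python3 - <<'E'
from h import *
im=[env.get_image(n)[:,:,::-1] for n in("side","top")]
cv2.imwrite("pics/v2.png",np.hstack([cv2.resize(im[0][200:400,220:420],(400,400)),cv2.resize(im[1][180:380,300:500],(400,400))]))
E
```

```text
15.825 [ 0.4419 -0.2405  0.1751] [ -53.9   12.7  115.2   55.4   29.7 -165.2] tilt 40.9 point dir -15.4 y [0.356 0.931 0.084] yz deg 4.8 [-0.3 -0.7  0.6] 0.06499364781505933
```

View pics/v2.png

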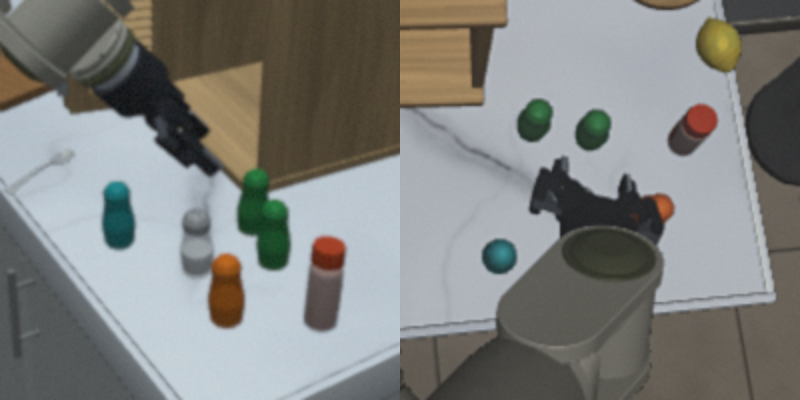

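The tool is clear above the shaker, which sits midway between the lookalikes at about (197,240) in the left view. Joint 6 is still at its limit, so I'll yaw further towards the arm's own plane.

Call:
jog_arm:
  hand: [0.065, 0.065, 0.065, 0.065, 0.065]
  travel:
    - [0, 0, 0]
    - [0, 0, 0]
    - [-0.004, 0, -0.015]
    - [-0.004, 0, -0.015]
    - [0, 0, 0]
  yaw: [-0.11, -0.11, 0, 0, 0]

```text
time_s: 16.55
position: [0.4333, -0.2408, 0.1458]
tool_rot: [[-0.602, 0.551, 0.578], [0.465, 0.83, -0.308], [-0.65, 0.083, -0.756]]
ft_force: [0.0, -0.7, 0.1]
grip_width: 0.065
gripper_force: 0.0
```

```bash
python3 o.py
```

```text
16.55 [ 0.4333 -0.2408  0.1458] [ -49.9   15.3  119.6   66.5   15.4 -165.2] tilt 40.9 point dir -28.1 y [0.551 0.83  0.083] yz deg 4.8 [ 0.  -0.7  0.1] 0.06504048704287142
```

Call:
jog_arm:
  hand: [0.065, 0.065, 0.065, 0.065, 0.065]
  travel:
    - [0, 0, -0.008]
    - [0, 0, -0.008]
    - [0, 0, -0.008]
    - [0, 0, -0.006]
    - [0, 0, 0]
  yaw: [0, 0, 0, 0, 0]

```text
time_s: 17.18
position: [0.4408, -0.2403, 0.1306]
tool_rot: [[-0.613, 0.556, 0.561], [0.473, 0.827, -0.303], [-0.633, 0.08, -0.77]]
ft_force: [0.5, 0.5, 0.2]
grip_width: 0.0648
gripper_force: 0.0
```

```bash
python3 o.py
```

```text
17.175 [ 0.4408 -0.2403  0.1306] [ -48.4   17.7  119.1   67.4   13.7 -165.3] tilt 39.6 point dir -28.3 y [0.556 0.827 0.08 ] yz deg 4.6 [0.5 0.5 0.2] 0.06477569337885958
```

```bash
cat > k.py <<'E'
import numpy as np
from scipy.spatial.transform import Rotation as Ro
from scipy.optimize import least_squares
LO=np.array([-178.18,-50.72,12.68,-81.47,9.98,-165.26]);HI=np.array([178.18,133.34,142.11,261.47,163.14,165.26])
D=[.45,.372,.107,.117,.235,0.]
def fk(q,D=D):
    L1,L2,d1,d,d6,c=D;a=np.radians(q)
    R1=Ro.from_euler('z',a[0]).as_matrix();Ry=lambda t:Ro.from_euler('y',t).as_matrix();Rz=lambda t:Ro.from_euler('z',t).as_matrix()
    p=R1@(np.array([0,d,d1])+Ry(a[1])@[0,0,L1]+Ry(a[1]+a[2])@[c,0,L2])
    R=R1@Ry(a[1]+a[2])@Rz(a[3])@Ry(a[4])@Rz(a[5])
    return p+R@[0,0,d6],R
DATA=[([52.636,21.837,74.382,0,83.86,-12.335],[.2325,.4981,.2478]),([-13.54,5.05,77.89,-.05,96.95,.24],[.4246,.0184,.3655]),
([-8.56,35.49,12.75,.29,130.86,5.12],[.6563,.0209,.4837]),([-72.62,61.59,12.68,2.74,96.35,-91.99],[.385,-.7986,.1446]),([-84.7,64.9,12.7,16.1,57,-106.7],[.2666,-1.0004,.1713]),
([-67.2,-.8,109.5,44.9,57.5,-165.3],[.3831,-.2382,.2795]),([-53.9,12.7,115.2,55.4,29.7,-165.2],[.4419,-.2405,.1751]),([-49.9,15.3,119.6,66.5,15.4,-165.2],[.4333,-.2408,.1458]),([-48.4,17.7,119.1,67.4,13.7,-165.3],[.4408,-.2403,.1306])]
s=least_squares(lambda D:np.concatenate([fk(q,D)[0]-p for q,p in DATA]),D);D=list(s.x)
def ik(p,R,q0,w=.5):
    def f(q):
        a,b=fk(q,D);return np.r_[a-p,w*Ro.from_matrix(R@b.T).as_rotvec()]
    r=least_squares(f,np.clip(q0,LO+.01,HI-.01),bounds=(LO,HI),x_scale=50.);return r.x,r.fun
def orient(tilt,phi,roll=0,flip=False):
    t,f=np.radians([tilt,phi]);z=np.array([np.sin(t)*np.cos(f),np.sin(t)*np.sin(f),-np.cos(t)]);y=np.array([-np.sin(f),np.cos(f),0])
    R=np.c_[np.cross(y,z),y,z]@Ro.from_euler('z',roll,degrees=True).as_matrix()
    return R@np.diag([-1,-1,1]) if flip else R
E
python3 - <<'E'
import k;from k import *
np.set_printoptions(precision=4,suppress=True)
print(k.D,abs(k.s.fun).max()); print(fk(DATA[-1][0],k.D)[1].round(3))
q0=np.array(DATA[-1][0])
o=np.array([.610,.0266]);c=np.radians(-4.22);C=np.array([[np.cos(c),-np.sin(c)],[np.sin(c),np.cos(c)]])
for name,P in(("shaker",[.432,-.241,.05]),("in",[*(o+C@[.04,-.04]),.07])):
  for t in(25,30,35,40,60,75):
    out=[]
    for f in(-70,-50,-35,-20,-4,10):
      b=None
      for fl in(0,1):
       for qs in([-30,15,120,0,30,-90],[-30,15,120,40,20,-130],[-30,15,120,180,30,90],[-30,15,120,180,30,-90],[-30,15,120,0,30,90],[-30,15,120,-40,30,-60]):
        q,e=ik(np.array(P),orient(t,f,flip=fl),qs)
        if np.abs(e).max()<1e-3: out.append((f,q.round(0).astype(int).tolist()))
    seen=set();print(name,t,[x for x in out if not(str(x) in seen or seen.add(str(x)))])
E
```

```text
[np.float64(0.5371165124204289), np.float64(0.3507673617025979), np.float64(0.1301483605778694), np.float64(0.11747988826704382), np.float64(0.24044308795035554), np.float64(0.10319858681898478)] 0.0004439137603758081
[[-0.556 -0.613  0.561]
 [-0.827  0.474 -0.303]
 [-0.08  -0.632 -0.771]]
shaker 25 [(-70, [-36, 29, 111, -36, 23, 65]), (-70, [-36, 29, 111, -36, 23, -115]), (-50, [-41, 27, 114, -16, 14, 23]), (-50, [-41, 27, 114, -16, 14, -157]), (-35, [-45, 27, 115, 18, 14, -27]), (-35, [-45, 27, 115, 18, 14, 153]), (-20, [-49, 27, 115, 38, 19, -63]), (-20, [-49, 27, 115, 38, 19, 117]), (-4, [-52, 28, 114, 42, 28, -84]), (-4, [-52, 28, 114, 42, 28, 96]), (10, [-54, 28, 111, 41, 36, -97]), (10, [-54, 28, 111, 41, 36, 83])]
shaker 30 [(-70, [-35, 29, 113, -55, 21, 84]), (-70, [-35, 29, 113, -55, 21, -96]), (-20, [-50, 27, 119, 64, 16, -89]), (-20, [-50, 27, 119, 64, 16, 91]), (-4, [-54, 28, 117, 58, 27, -101]), (-4, [-54, 28, 117, 58, 27, 79]), (10, [-57, 29, 114, 51, 36, -109]), (10, [-57, 29, 114, 51, 36, 71])]
shaker 35 [(-70, [-33, 30, 115, -76, 21, 107]), (-70, [-33, 30, 115, -76,
[... 2535 characters left out ...]
, 95, -57, 22, -101]), (-20, [-9, 35, 99, -45, 10, 52]), (-20, [-9, 35, 99, -45, 10, -128]), (10, [-19, 34, 100, 63, 20, -85]), (10, [-19, 34, 100, 63, 20, 95])]
in 60 [(-70, [6, 47, 84, -74, 61, 123]), (-70, [6, 47, 84, -74, 61, -57]), (-35, [-2, 41, 103, 238, 34, 145]), (-35, [-2, 41, 103, 238, 34, -35]), (-20, [-8, 40, 109, 201, 30, -13]), (-4, [-16, 39, 111, 160, 31, 11]), (10, [-22, 39, 110, 130, 37, -153]), (10, [-22, 39, 110, 130, 37, 27])]
in 75 [(-50, [5, 49, 98, 248, 59, 149]), (-50, [5, 49, 98, 248, 59, -31]), (-35, [0, 48, 107, 223, 55, 162]), (-35, [0, 48, 107, 223, 55, -18]), (-20, [-7, 47, 113, 195, 55, -5]), (-4, [-16, 47, 116, 166, 58, 4]), (10, [-24, 47, 115, 142, 60, 12])]
```

```bash
cat >> k.py <<'E'
Z90=Ro.from_euler('z',90,degrees=True).as_matrix()
def ikr(p,R,q0,w=.5): return ik(np.array(p),R@Z90.T,q0,w)
def tilt(R): z=R[:,2];return np.degrees(np.arccos(-z[2])),np.degrees(np.arctan2(z[1],z[0])),np.degrees(np.arcsin(R[2,1]))
E
python3 - <<'E'
from h import *; import k; from k import *
np.set_printoptions(precision=1,suppress=True)
s=env.observe();R0=s["tool_rot"];q0=s["q"]
def Y(d): return Ro.from_euler('z',d,degrees=True).as_matrix()
o=np.array([.610,.0266]);C=Y(-4.22)[:2,:2]
for fin in(-65,-75,-85,-95):
    q=q0;d=fin+28.3
    for i,(p,f) in enumerate([((.44,-.24,.2),0),((.43,-.24,.3),0),((.43,-.24,.3),.5),((.43,-.24,.3),1),((.43,-.24,.2),1),((.432,-.241,.12),1),((.432,-.241,.05),1)]):
        q,e=ikr(p,Y(d*f)@R0,q)
        if i>2:print(fin,p,q,"err mm",np.abs(e[:3]).max()*1e3,np.degrees(np.abs(e[3:]).max()/.5),tilt(fk(q,k.D)[1]@Z90))
for f in(-45,-35,-25,-15,-4):
    q,e=ikr((*(o+C@[.035,-.05]),.07),Y(f+28.3)@R0,[-8,36,95,-50,20,-20]);print("in",f,q,np.abs(e).max())
E
```

```text
-65 (0.43, -0.24, 0.3) [-33.5   4.5  98.7 -28.   45.2 -36.9] err mm 2.0746182549657988e-09 1.5087177769911364e-10 (np.float64(39.633736684774554), np.float64(-65.0281922876165), np.float64(4.61097442914552))
-65 (0.43, -0.24, 0.2) [-33.5  12.2 109.  -41.5  30.2 -20.1] err mm 7.989831019017402e-09 7.979699206802569e-10 (np.float64(39.63373668465274), np.float64(-65.02819228640266), np.float64(4.610974429499119))
-65 (0.432, -0.241, 0.12) [-33.5  21.3 115.1 -67.7  21.2   8.8] err mm 5.814382308955146e-08 8.098672481705101e-09 (np.float64(39.63373667628647), np.float64(-65.02819228510944), np.float64(4.610974429248221))
-65 (0.432, -0.241, 0.05) [-32.6  28.8 115.4 -81.5  20.2  25. ] err mm 16.0270037520384 1.4426620746656387 (np.float64(37.73434430349371), np.float64(-66.47034087485555), np.float64(3.7374164368088305))
-75 (0.43, -0.24, 0.3) [-30.3   6.9  95.9 -34.6  52.3 -22.5] err mm 1.958389006517791e-08 1.358806041702421e-09 (np.float64(39.63373668479181), np.float64(-75.02819228570976), np.float64(4.6109744303876266))
-75 (0.43, -0.24, 0.2) [-30.3  14.2 105.9 -45.7  38.9  -6.8] err
[... 1879 characters left out ...]
 err mm 1.2121105230633589e-06 2.4183159108575085e-07 (np.float64(39.63373644377978), np.float64(-95.02819225686058), np.float64(4.610974384886166))
-95 (0.432, -0.241, 0.05) [-26.2  34.2 107.5 -63.5  41.7  36.8] err mm 1.3086753902769033e-11 2.811587994880299e-12 (np.float64(39.633736684717135), np.float64(-95.02819228781554), np.float64(4.610974428998606))
in -45 [ -3.8  37.   92.9 -56.   30.5   3.2] 3.9792284745043816e-09
in -35 [ -6.2  35.7  96.2 -56.9  21.5  -4.8] 7.06028013830462e-10
in -25 [ -9.   34.8  98.7 -52.   12.9 -19. ] 4.1798105221337853e-10
in -15 [-11.7  33.6  98.3 -14.1  10.  -66.2] 0.010761052601452076
in -4 [ -15.8   33.8  100.9   50.1   10.  -141.6] 0.0012365615801132803
```

The fitted kinematics (0.4 mm) show a feasible route on this wrist branch: grasp with the tool pointing about -85°, then place in the cupboard at about -32°. I'll rise, yaw over and descend on the shaker.

Call:
jog_arm:
  hand: [0.065, 0.065, 0.065, 0.065, 0.065]
  travel:
    - [0, 0, 0.04]
    - [0, 0, 0.045]
    - [-0.005, 0, 0.045]
    - [-0.005, 0, 0.04]
    - [0, 0, 0]
  yaw: [0, 0, -0.05, -0.1, -0.15]

```text
time_s: 17.8
position: [0.4352, -0.2392, 0.2751]
tool_rot: [[-0.48, 0.73, 0.486], [0.602, 0.678, -0.422], [-0.638, 0.09, -0.765]]
ft_force: [-0.6, 0.2, 0.1]
grip_width: 0.065
gripper_force: 0.0
```

Call:
jog_arm:
  hand: [0.065, 0.065, 0.065, 0.065, 0.065]
  travel:
    - [0, 0, 0]
    - [0, 0, 0]
    - [0, 0, 0]
    - [0, 0, 0]
    - [0, 0, 0]
  yaw: [-0.15, -0.15, -0.15, -0.15, -0.09]

```text
time_s: 18.42
position: [0.4347, -0.2373, 0.27]
tool_rot: [[-0.063, 0.985, 0.163], [0.779, 0.151, -0.608], [-0.624, 0.088, -0.777]]
ft_force: [0.1, -0.8, 0.5]
grip_width: 0.0649
gripper_force: 0.0
```

```bash
python3 o.py
```

```text
18.425 [ 0.4347 -0.2373  0.27  ] [-29.8   9.1  98.4 -36.4  49.  -18.1] tilt 39.0 point dir -75.0 y [0.985 0.151 0.088] yz deg 5.1 [ 0.1 -0.8  0.5] 0.06486129176169021
```

Call:
jog_arm:
  hand: [0.068, 0.068, 0.068, 0.068, 0.068]
  travel:
    - [-0.003, -0.004, -0.02]
    - [0, 0, -0.04]
    - [0, 0, -0.04]
    - [0, 0, -0.03]
    - [0, 0, 0]
  yaw: [-0.1, -0.09, 0, 0, 0]

```text
time_s: 19.05
position: [0.4309, -0.2413, 0.1385]
tool_rot: [[0.081, 0.996, 0.044], [0.779, -0.035, -0.626], [-0.622, 0.085, -0.778]]
ft_force: [0.7, -0.7, 0.4]
grip_width: 0.0683
gripper_force: 0.0
```

```bash
python3 o.py; python3 - <<'E'
from h import *
im=[env.get_image(n)[:,:,::-1] for n in("side","top")]
cv2.imwrite("pics/v3.png",np.hstack([cv2.resize(im[0][220:370,240:390],(400,400)),cv2.resize(im[1][200:350,310:460],(400,400))]))
for n in("side","top"):print(n,proj(n,env.observe()["position"]).round(1))
E
```

```text
19.05 [ 0.4309 -0.2413  0.1385] [-28.   22.5 106.4 -53.3  41.6  14.1] tilt 38.9 point dir -86.0 y [ 0.996 -0.035  0.085] yz deg 4.9 [ 0.7 -0.7  0.4] 0.06829138774951293
side [318.9 287.9]
top [395.2 274.6]
```

View pics/v3.png

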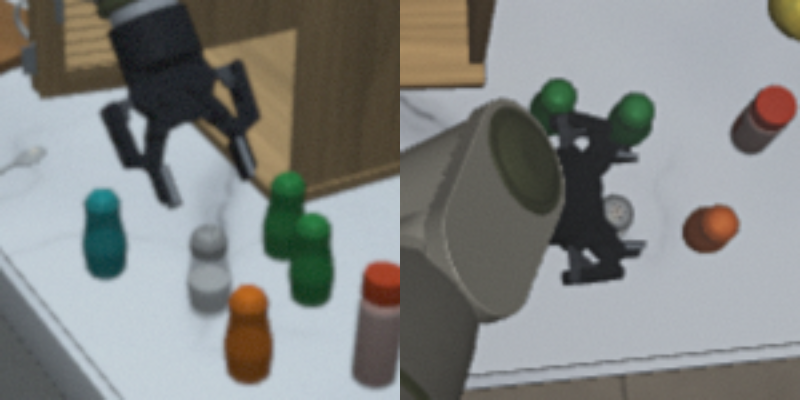

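The side view shows the fingers straddling the shaker, with the shaker at (208,265) and the fingertips at (172,200) and (248,172). Neighbours are clear, so I'll descend and grip.

Call:
jog_arm:
  hand: [0.068, 0.068, 0.068, 0.068, 0.068]
  travel:
    - [0, 0, -0.025]
    - [0, 0, -0.03]
    - [0.001, 0, -0.025]
    - [0, 0, -0.008]
    - [0, 0, 0]
  yaw: [0, 0, 0, 0, 0]

```text
time_s: 19.77
position: [0.4331, -0.242, 0.053]
tool_rot: [[0.084, 0.995, 0.048], [0.777, -0.035, -0.629], [-0.624, 0.09, -0.776]]
ft_force: [-0.9, 1.2, 0.2]
grip_width: 0.0677
gripper_force: 0.0
```

Call:
jog_arm:
  hand: [0.05, 0.04, 0.035, 0.035, 0.035]
  travel:
    - [0, 0, 0]
    - [0, 0, 0]
    - [0, 0, 0]
    - [0, 0, 0]
    - [0, 0, 0]
  yaw: [0, 0, 0, 0, 0]
  grip_force: 25

```text
time_s: 20.4
position: [0.4331, -0.242, 0.0532]
tool_rot: [[0.084, 0.995, 0.048], [0.776, -0.035, -0.629], [-0.625, 0.091, -0.776]]
ft_force: [-0.4, 0.1, 6.0]
grip_width: 0.0388
gripper_force: 24.5
```

```bash
python3 o.py; python3 - <<'E'
from h import *
im=[env.get_image(n)[:,:,::-1] for n in("side","top")]
cv2.imwrite("pics/v4.png",np.hstack([cv2.resize(im[0][220:370,240:390],(400,400)),cv2.resize(im[1][200:350,310:460],(400,400))]))
E
```

```text
20.4 [ 0.4331 -0.242   0.0532] [-28.   32.5 111.  -70.4  34.5  35.6] tilt 39.1 point dir -85.6 y [ 0.995 -0.035  0.091] yz deg 5.2 [-0.4  0.1  6. ] 0.03878786251295266
```

View pics/v4.png

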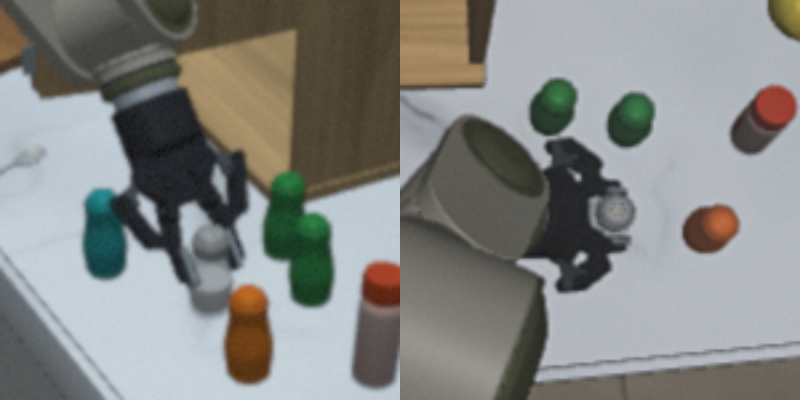

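The shaker is held upright with the pads at its waist (grip 24.5 N). I'll check the carry path with the kinematic model first.

```bash
python3 - <<'E'
from h import *; import k; from k import *
np.set_printoptions(precision=1,suppress=True)
s=env.observe();R0=s["tool_rot"];q=s["q"];f0=-85.6
def Y(d): return Ro.from_euler('z',d,degrees=True).as_matrix()
o=np.array([.610,.0266]);C=Y(-4.22)[:2,:2];cw=lambda x,y:tuple((o+C@[x,y]).round(4))
print("pre",cw(-.1,-.075),"in",cw(.04,-.075))
for fe in(-50,-40,-32):
  q=s["q"]
  for p,f in[((.433,-.242,.12),-85.6),((.433,-.242,.19),-85.6),((.45,-.2,.22),-70),((.47,-.14,.22),fe*.5-35),((.49,-.08,.2),fe),((*cw(-.1,-.075),.15),fe),((*cw(-.1,-.075),.1),fe),((*cw(-.05,-.075),.1),fe),((*cw(0,-.075),.1),fe),((*cw(.04,-.075),.1),fe),((*cw(.04,-.075),.0715),fe)]:
    q,e=ikr(p,Y(f-f0)@R0,q);F=fk(q,k.D);w=F[0]-F[1][:,2]*.24;wc=C.T@(w[:2]-o)
    print(fe,np.round(p,3),q,"err",np.abs(e).max()*1e3,"wrist cup",wc.round(3),w[2].round(3))
E
```

```text
pre (np.float64(0.5048), np.float64(-0.0408)) in (np.float64(0.6444), np.float64(-0.0511))
-50 [ 0.4 -0.2  0.1] [-28.   24.6 107.5 -56.8  39.6  18.7] err 1.46232524236086e-10 wrist cup [-0.2 -0.1] 0.306
-50 [ 0.4 -0.2  0.2] [-28.   17.7 102.4 -46.8  47.    4.9] err 1.565958474003537e-08 wrist cup [-0.2 -0.1] 0.376
-50 [ 0.5 -0.2  0.2] [-25.2  12.5 103.8 -41.8  41.8 -10.4] err 1.5721324242434775e-07 wrist cup [-0.2 -0.1] 0.406
-50 [ 0.5 -0.1  0.2] [-18.6  11.7 104.9 -40.9  39.6 -13.6] err 2.5035526676347064e-10 wrist cup [-0.2 -0.1] 0.406
-50 [ 0.5 -0.1  0.2] [-12.1  13.5 106.8 -42.8  34.8 -13.3] err 2.4232967113710968e-06 wrist cup [-0.2 -0. ] 0.386
-50 [ 0.5 -0.   0.1] [ -6.   20.2 108.  -53.1  33.3   3.2] err 3.3306690738754696e-12 wrist cup [-0.2  0. ] 0.336
-50 [ 0.5 -0.   0.1] [ -6.   25.8 111.3 -65.9  28.7  18.1] err 1.9196478380384963e-09 wrist cup [-0.2  0. ] 0.286
-50 [ 0.6 -0.   0.1] [ -5.8  28.9 103.8 -59.1  30.9  10.4] err 1.6155755520041664e-06 wrist cup [-0.2  0. ] 0.286
-50 [ 0.6 -0.   0.1] [ -5.6  32.2  96.  -53.2  33.5   3.6] err 1.1857246512082387e-07 wrist cup [-0.
[... 2033 characters left out ...]
 [-0.2 -0. ] 0.386
-32 [ 0.5 -0.   0.1] [-12.1  17.3 113.2 -46.5  17.3 -20.9] err 2.4420688526927137e-06 wrist cup [-0.2 -0. ] 0.336
-32 [ 0.5 -0.   0.1] [-12.1  23.6 116.7 -79.8  12.6  13.5] err 1.8553904745921557e-05 wrist cup [-0.2 -0. ] 0.286
-32 [ 0.6 -0.   0.1] [-11.1  26.7 109.2 -62.6  14.7  -3.5] err 1.9049598480445408e-06 wrist cup [-0.2 -0. ] 0.286
-32 [ 0.6 -0.   0.1] [-10.4  29.9 101.5 -50.2  17.6 -15.8] err 3.9881375285826916e-09 wrist cup [-0.1 -0. ] 0.286
-32 [ 0.6 -0.1  0.1] [ -9.9  32.5  95.2 -43.   20.4 -23.1] err 7.345384626172303e-07 wrist cup [-0.1 -0. ] 0.286
-32 [ 0.6 -0.1  0.1] [ -9.9  35.3  96.5 -51.5  17.7 -14.1] err 2.888265485951266e-08 wrist cup [-0.1 -0. ] 0.258
```

Call:
jog_arm:
  hand: [0.035, 0.035, 0.035, 0.035, 0.035]
  travel:
    - [0, 0, 0.01]
    - [0, 0, 0.025]
    - [0, 0, 0.035]
    - [0, 0, 0.035]
    - [0, 0, 0.025]
  yaw: [0, 0, 0, 0, 0]
  grip_force: 30

```text
time_s: 21.12
position: [0.4325, -0.2414, 0.1838]
tool_rot: [[0.084, 0.995, 0.048], [0.778, -0.035, -0.628], [-0.623, 0.09, -0.777]]
ft_force: [0.8, 0.4, -1.3]
grip_width: 0.0379
gripper_force: 29.5
```

Call:
jog_arm:
  hand: [0.035, 0.035, 0.035, 0.035, 0.035]
  travel:
    - [0.005, 0.014, 0.005]
    - [0.008, 0.022, 0.005]
    - [0.008, 0.022, 0.005]
    - [0.008, 0.022, 0.005]
    - [0.008, 0.022, 0.005]
  yaw: [0.06, 0.09, 0.1, 0.1, 0.1]

```text
time_s: 21.75
position: [0.4695, -0.1387, 0.2074]
tool_rot: [[-0.266, 0.91, 0.317], [0.736, 0.404, -0.544], [-0.623, 0.089, -0.777]]
ft_force: [0.6, 0.6, -2.3]
grip_width: 0.0379
gripper_force: 29.6
```

Call:
jog_arm:
  hand: [0.035, 0.035, 0.035, 0.035, 0.035]
  travel:
    - [0.007, 0.022, -0.012]
    - [0.007, 0.022, -0.012]
    - [0.007, 0.022, -0.012]
    - [0.007, 0.02, -0.012]
    - [0.007, 0.013, -0.01]
  yaw: [0.1, 0.1, 0.1, 0.1, 0.08]

```text
time_s: 22.38
position: [0.5044, -0.0397, 0.1488]
tool_rot: [[-0.575, 0.621, 0.532], [0.53, 0.779, -0.336], [-0.623, 0.089, -0.777]]
ft_force: [0.4, 0.4, -0.3]
grip_width: 0.0383
gripper_force: 29.6
```

```bash
python3 o.py
```

```text
22.375 [ 0.5044 -0.0397  0.1488] [-11.9  17.4 113.2 -47.   17.5 -20.2] tilt 39.0 point dir -32.3 y [0.621 0.779 0.089] yz deg 5.1 [ 0.4  0.4 -0.3] 0.038250865048696195
```

Call:
jog_arm:
  hand: [0.035, 0.035, 0.035, 0.035, 0.035]
  travel:
    - [0.014, -0.001, -0.01]
    - [0.022, -0.0017, -0.014]
    - [0.022, -0.0017, -0.014]
    - [0.022, -0.0017, -0.014]
    - [0.02, -0.0013, -0.012]
  yaw: [0, 0, 0, 0, 0]

```text
time_s: 23.0
position: [0.6051, -0.048, 0.0846]
tool_rot: [[-0.574, 0.624, 0.531], [0.532, 0.777, -0.338], [-0.623, 0.089, -0.777]]
ft_force: [0.0, 0.3, -0.8]
grip_width: 0.0381
gripper_force: 29.6
```

Call:
jog_arm:
  hand: [0.035, 0.035, 0.035, 0.035, 0.035]
  travel:
    - [0.014, -0.001, 0]
    - [0.014, -0.001, 0]
    - [0.008, -0.0006, 0]
    - [0, 0, 0]
    - [0, 0, 0]
  yaw: [0, 0, 0, 0, 0]

```text
time_s: 23.62
position: [0.64, -0.0505, 0.085]
tool_rot: [[-0.574, 0.624, 0.531], [0.532, 0.777, -0.338], [-0.623, 0.089, -0.777]]
ft_force: [-0.1, -0.4, -1.1]
grip_width: 0.0384
gripper_force: 29.6
```

```bash
python3 o.py; python3 - <<'E'
from h import *
im=[env.get_image(n)[:,:,::-1] for n in("side","top")]
cv2.imwrite("pics/v5.png",np.hstack([cv2.resize(im[0][120:320,220:420],(400,400)),cv2.resize(im[1][120:320,160:360],(400,400))]))
E
```

```text
23.625 [ 0.64   -0.0505  0.085 ] [ -9.8  33.7  96.5 -47.8  19.1 -17.7] tilt 39.0 point dir -32.5 y [0.624 0.777 0.089] yz deg 5.1 [-0.1 -0.4 -1.1] 0.038423799455736506
```

View pics/v5.png

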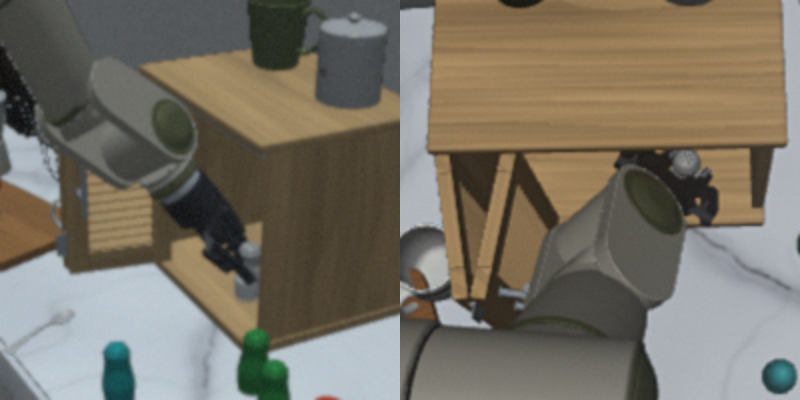

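The shaker is upright inside the doorway, at (247,270) in the left view, with the hand clear of the top board, the door and the bar. I'll go a touch deeper, then lower it.

Call:
jog_arm:
  hand: [0.035, 0.035, 0.035, 0.035, 0.035]
  travel:
    - [0.006, -0.0004, -0.004]
    - [0, 0, -0.004]
    - [0, 0, -0.003]
    - [0, 0, -0.0015]
    - [0, 0, 0]
  yaw: [0, 0, 0, 0, 0]

```text
time_s: 24.35
position: [0.6465, -0.051, 0.0724]
tool_rot: [[-0.574, 0.624, 0.531], [0.532, 0.777, -0.338], [-0.623, 0.089, -0.777]]
ft_force: [0.6, 0.1, -0.7]
grip_width: 0.0386
gripper_force: 29.6
```

Call:
jog_arm:
  hand: [0.035, 0.035, 0.035, 0.035, 0.035]
  travel:
    - [0, 0, -0.001]
    - [0, 0, 0]
    - [0, 0, 0]
    - [0, 0, 0]
    - [0, 0, 0]
  yaw: [0, 0, 0, 0, 0]

```text
time_s: 24.98
position: [0.6466, -0.051, 0.0716]
tool_rot: [[-0.573, 0.624, 0.531], [0.532, 0.777, -0.338], [-0.623, 0.089, -0.777]]
ft_force: [0.1, 0.7, -0.4]
grip_width: 0.0382
gripper_force: 29.6
```

Call:
jog_arm:
  hand: [0.035, 0.035, 0.035, 0.035, 0.035]
  travel:
    - [0, 0, -0.0015]
    - [0, 0, 0]
    - [0, 0, 0]
    - [0, 0, 0]
    - [0, 0, 0]
  yaw: [0, 0, 0, 0, 0]

```text
time_s: 25.6
position: [0.6471, -0.0512, 0.0713]
tool_rot: [[-0.572, 0.623, 0.533], [0.531, 0.777, -0.338], [-0.625, 0.09, -0.776]]
ft_force: [-1.9, -0.3, 6.3]
grip_width: 0.0379
gripper_force: 31.0
```

The shaker has touched down with about 6 N. I'll release it and back out along the tool axis.

Call:
jog_arm:
  hand: [0.045, 0.055, 0.06, 0.06, 0.06]
  travel:
    - [0, 0, 0]
    - [0, 0, 0]
    - [0, 0, 0]
    - [0, 0, 0]
    - [0, 0, 0]
  yaw: [0, 0, 0, 0, 0]

```text
time_s: 26.22
position: [0.6466, -0.051, 0.07]
tool_rot: [[-0.573, 0.624, 0.531], [0.532, 0.777, -0.338], [-0.623, 0.089, -0.777]]
ft_force: [-0.4, -0.1, -0.3]
grip_width: 0.0596
gripper_force: 0.0
```

Call:
jog_arm:
  hand: [0.06, 0.06, 0.06, 0.06, 0.06]
  travel:
    - [-0.004, 0.0025, 0.006]
    - [-0.0065, 0.0042, 0.0095]
    - [-0.0065, 0.0042, 0.0095]
    - [-0.0065, 0.0042, 0.0095]
    - [-0.005, 0.003, 0.008]
  yaw: [0, 0, 0, 0, 0]

```text
time_s: 26.85
position: [0.6178, -0.033, 0.1134]
tool_rot: [[-0.573, 0.624, 0.532], [0.532, 0.776, -0.338], [-0.624, 0.089, -0.777]]
ft_force: [-0.5, -0.3, -0.0]
grip_width: 0.06
gripper_force: 0.0
```

Call:
jog_arm:
  hand: [0.06, 0.06, 0.06, 0.06, 0.06]
  travel:
    - [-0.01, 0, 0.016]
    - [-0.015, 0, 0.016]
    - [-0.03, -0.005, 0.02]
    - [-0.04, -0.015, 0.03]
    - [-0.04, -0.02, 0.04]
  yaw: [0, 0, 0, 0, 0]

```text
time_s: 27.48
position: [0.4815, -0.0725, 0.235]
tool_rot: [[-0.575, 0.622, 0.531], [0.531, 0.778, -0.336], [-0.622, 0.089, -0.778]]
ft_force: [0.3, -1.0, 0.8]
grip_width: 0.0599
gripper_force: 0.0
```

```bash
python3 o.py; python3 - <<'E'
from h import *
im=[env.get_image(n)[:,:,::-1] for n in("side","top")]
cv2.imwrite("pics/v6.png",np.hstack([cv2.resize(im[0][120:320,220:420],(400,400)),cv2.resize(im[1][120:320,160:360],(400,400))]))
E
```

```text
27.475 [ 0.4815 -0.0725  0.235 ] [-18.    6.4 108.7 -19.1  28.3 -53.7] tilt 38.9 point dir -32.3 y [0.622 0.778 0.089] yz deg 5.1 [ 0.3 -1.   0.8] 0.05990820132800599
```

View pics/v6.png

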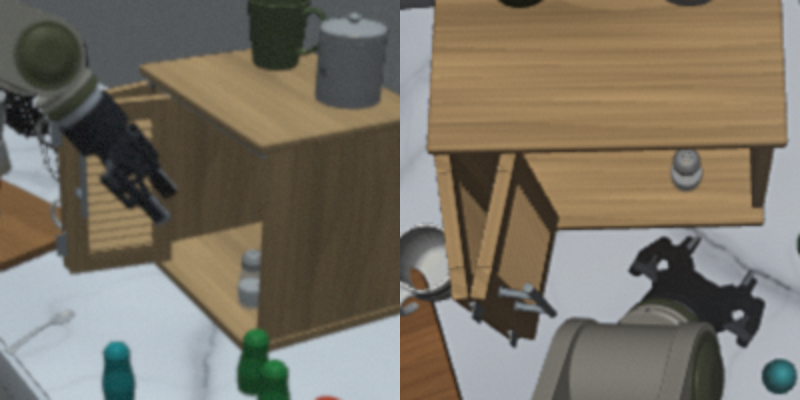

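The shaker stands upright on the cupboard floor and the hand is out. For closing, I'll grip the bar with the tilted tool and check that path in the model.

```bash
python3 - <<'E'
from h import *; import k; from k import *
np.set_printoptions(precision=4,suppress=True)
print("bar top px ->",plane("top",(223.5,264.5),.287),"pred px",proj("top",(.465,.119,.287)))
s=env.observe();R0=s["tool_rot"];f0=-32.3
def Y(d): return Ro.from_euler('z',d,degrees=True).as_matrix()
a=np.radians(-4.22);C=np.array([[np.cos(a),-np.sin(a)],[np.sin(a),np.cos(a)]]);o=np.array([.610,.0266])
bar=lambda q:o+C@[-.145*np.sin(q)-.054*np.cos(q),.165-.185*np.cos(q)-.054*np.sin(q)]
np.set_printoptions(precision=1,suppress=True)
for fe in(-20,-4,15):
  q=s["q"]
  for p,f in[((.45,-.07,.3),-32),((.41,.0,.36),(fe-32)/2),((.40,.12,.36),fe),((.41,.12,.34),fe)]+[((*bar(x),.274),fe) for x in(1.4,1,.6,.3,0)]:
    q,e=ikr(p,Y(f-f0)@R0,q);print(fe,np.round(p,3).tolist(),q,"err mm",np.abs(e).max()*1e3)
np.set_printoptions(precision=4,suppress=True)
Q=np.linspace(1.4,0,16);P=np.array([bar(x) for x in Q]);print(P[0],P[-1],np.diff(P,axis=0).tolist())
E
```

```text
bar top px -> [0.4606 0.1184 0.287 ] pred px [223.0969 262.3536]
-20 [0.45, -0.07, 0.3] [-19.5  -2.  105.3 -12.7  38.7 -62. ] err mm 1.1040164095388204e-09
-20 [0.41, 0.0, 0.36] [-10.9  -9.9 101.6 -12.4  50.6 -62. ] err mm 8.664041706296643e-10
-20 [0.4, 0.12, 0.36] [ 11.5  -6.4  98.9 -23.9  55.1 -42. ] err mm 5.98965321785272e-11
-20 [0.41, 0.12, 0.34] [ 11.2  -4.6 100.6 -24.8  51.6 -40.6] err mm 1.4460839617658533e-07
-20 [0.464, 0.118, 0.274] [  9.1   4.4 103.4 -28.6  40.1 -35.8] err mm 8.037967333020661e-09
-20 [0.461, 0.057, 0.274] [ -1.4   1.4 106.7 -20.3  35.7 -50.4] err mm 1.3307143772693224e-08
-20 [0.483, 0.018, 0.274] [ -8.1   2.6 105.5 -13.6  33.9 -61.1] err mm 3.2085445411667024e-11
-20 [0.514, 0.006, 0.274] [ -9.3   5.7 102.  -12.2  34.1 -63.2] err mm 5.697055049935784e-07
-20 [0.555, 0.011, 0.274] [ -7.7   9.9  96.7 -13.6  35.4 -61. ] err mm 5.551115123125783e-13
-4 [0.45, -0.07, 0.3] [-19.5  -2.  105.3 -12.7  38.7 -62. ] err mm 1.1040164095388204e-09
-4 [0.41, 0.0, 0.36] [-15.8 -11.4 102.7  -1.9  49.4 -78.7] err mm 7.549516567451064e-12
-4 [0.4, 0.12, 0.36] [  3.  -10
[... 1522 characters left out ...]
5515779749485, -0.015576910231707694], [-0.0017536846836900266, -0.014803790543580914], [-0.0003365881319156716, -0.013901806977551695], [0.0010834383486365562, -0.012878811110537416], [0.002494033726616718, -0.011743707906041498], [0.003882919066435675, -0.010506378198321877], [0.005238004413812669, -0.009177592681810644], [0.006547494036281021, -0.007768918154487804], [0.00779998910255264, -0.006292616831342284], [0.00898458690694448, -0.0047615396043730294], [0.010090975775133626, -0.003189014178282157], [0.011109524825110406, -0.001588729055612869], [0.012031367801976778, 2.5385618780970204e-05], [0.012848480256827943, 0.0016392793167114214], [0.013553749397889003, 0.003238903433544084]]
```

Call:
jog_arm:
  hand: [0.032, 0.032, 0.032, 0.032, 0.032]
  travel:
    - [-0.0143, 0.0145, 0.025]
    - [-0.0143, 0.0145, 0.025]
    - [-0.0143, 0.0145, 0.025]
    - [-0.0143, 0.0145, 0.025]
    - [-0.0143, 0.0145, 0.025]
  yaw: [0.074, 0.074, 0.074, 0.074, 0.074]

```text
time_s: 28.2
position: [0.411, 0.0004, 0.3601]
tool_rot: [[-0.728, 0.298, 0.617], [0.287, 0.95, -0.121], [-0.623, 0.089, -0.777]]
ft_force: [0.2, 0.6, 0.2]
grip_width: 0.0322
gripper_force: 0.0
```

Call:
jog_arm:
  hand: [0.032, 0.032, 0.032, 0.032, 0.032]
  travel:
    - [0.002, 0.025, 0]
    - [0.002, 0.025, 0]
    - [0.002, 0.025, -0.005]
    - [0.002, 0.022, -0.01]
    - [0.002, 0.015, -0.01]
  yaw: [0.074, 0.074, 0.074, 0.074, 0.074]

```text
time_s: 28.82
position: [0.4214, 0.1128, 0.3339]
tool_rot: [[-0.783, -0.066, 0.619], [0.004, 0.994, 0.111], [-0.623, 0.089, -0.778]]
ft_force: [0.1, -0.5, 0.1]
grip_width: 0.0322
gripper_force: 0.0
```

```bash
python3 o.py; python3 - <<'E'
from h import *
im=[env.get_image(n)[:,:,::-1] for n in("side","top")]
cv2.imwrite("pics/v7.png",np.hstack([cv2.resize(im[0][120:270,210:360],(400,400)),cv2.resize(im[1][180:330,160:310],(400,400))]))
E
```

```text
28.825 [0.4214 0.1128 0.3339] [  -6.7   -8.2  104.5   14.5   46.9 -105.2] tilt 39.0 point dir 10.2 y [-0.066  0.994  0.089] yz deg 5.1 [ 0.1 -0.5  0.1] 0.03224168975115931
```

View pics/v7.png

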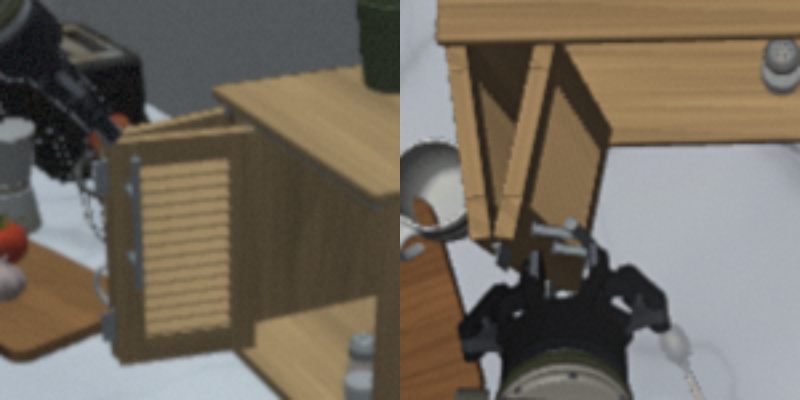

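The side view shows the bar at (135,215) and the top view shows its top at (570,225), i.e. world (0.461, 0.118). That lies between the fingertips along the tool axis, so I'll advance and close.

Call:
jog_arm:
  hand: [0.032, 0.032, 0.032, 0.032, 0.032]
  travel:
    - [0.012, 0.0018, -0.016]
    - [0.012, 0.0018, -0.016]
    - [0.011, 0.0015, -0.015]
    - [0.008, 0.001, -0.012]
    - [0, 0, 0]
  yaw: [0, 0, 0, 0, 0]

```text
time_s: 29.55
position: [0.4647, 0.1175, 0.275]
tool_rot: [[-0.783, -0.062, 0.619], [0.007, 0.994, 0.108], [-0.622, 0.089, -0.778]]
ft_force: [-0.9, -0.1, 0.4]
grip_width: 0.032
gripper_force: 0.0
```

Call:
jog_arm:
  hand: [0.0, 0.0, 0.0, 0.0, 0.0]
  travel:
    - [0, 0, 0]
    - [0, 0, 0]
    - [0, 0, 0]
    - [0, 0, 0]
    - [0, 0, 0]
  yaw: [0, 0, 0, 0, 0]
  grip_force: 30

```text
time_s: 30.18
position: [0.4645, 0.117, 0.2762]
tool_rot: [[-0.781, -0.063, 0.621], [0.005, 0.994, 0.107], [-0.624, 0.086, -0.776]]
ft_force: [-1.5, -5.6, -0.0]
grip_width: 0.0098
gripper_force: 28.9
```

Call:
jog_arm:
  hand: [0.0, 0.0, 0.0, 0.0, 0.0]
  travel:
    - [-0.0032, -0.0156, 0]
    - [-0.0018, -0.0148, 0]
    - [-0.0003, -0.0139, 0]
    - [0.0011, -0.0129, 0]
    - [0.0025, -0.0117, 0]
  yaw: [-0.017, -0.017, -0.017, -0.017, -0.017]

```text
time_s: 30.8
position: [0.463, 0.0482, 0.2762]
tool_rot: [[-0.778, 0.022, 0.628], [0.073, 0.996, 0.055], [-0.624, 0.089, -0.776]]
ft_force: [8.6, 5.5, -3.0]
grip_width: 0.0093
gripper_force: 29.5
```

Call:
jog_arm:
  hand: [0.0, 0.0, 0.0, 0.0, 0.0]
  travel:
    - [0.0039, -0.0105, 0]
    - [0.0052, -0.0092, 0]
    - [0.0065, -0.0078, 0]
    - [0.0078, -0.0063, 0]
    - [0.009, -0.0048, 0]
  yaw: [-0.017, -0.017, -0.017, -0.017, -0.017]

```text
time_s: 31.42
position: [0.496, 0.0096, 0.276]
tool_rot: [[-0.769, 0.107, 0.63], [0.139, 0.99, 0.001], [-0.624, 0.089, -0.776]]
ft_force: [-2.7, 3.5, 6.1]
grip_width: 0.0095
gripper_force: 29.7
```

Call:
jog_arm:
  hand: [0.0, 0.0, 0.0, 0.0, 0.0]
  travel:
    - [0.0101, -0.0032, 0]
    - [0.0111, -0.0016, 0]
    - [0.012, 0, 0]
    - [0.0128, 0.0016, 0]
    - [0.0, 0.0, 0]
  yaw: [-0.017, -0.017, -0.017, -0.017, -0.017]

```text
time_s: 32.05
position: [0.543, 0.0054, 0.2761]
tool_rot: [[-0.753, 0.192, 0.629], [0.203, 0.978, -0.055], [-0.626, 0.087, -0.775]]
ft_force: [1.6, -7.6, 1.8]
grip_width: 0.0094
gripper_force: 29.7
```

Call:
jog_arm:
  hand: [0.0, 0.0, 0.0, 0.0, 0.0]
  travel:
    - [0.007, 0.0017, 0]
    - [0.0066, 0.0017, 0]
    - [0.003, 0.001, 0]
    - [0, 0, 0]
    - [0, 0, 0]
  yaw: [0, 0, 0, 0, 0]

```text
time_s: 32.67
position: [0.5583, 0.009, 0.276]
tool_rot: [[-0.754, 0.192, 0.628], [0.202, 0.978, -0.056], [-0.625, 0.085, -0.776]]
ft_force: [-7.0, -13.9, 5.5]
grip_width: 0.009
gripper_force: 29.8
```

```bash
python3 o.py
```

```text
32.675 [0.5583 0.009  0.276 ] [-13.6   8.9  97.5   9.3  35.2 -96.5] tilt 39.1 point dir -5.1 y [0.192 0.978 0.085] yz deg 4.9 [ -7.  -13.9   5.5] 0.00901711692579043
```

Call:
jog_arm:
  hand: [0.0, 0.0, 0.0, 0.0, 0.0]
  travel:
    - [0.003, 0, 0]
    - [0.002, 0, 0]
    - [0, 0, 0]
    - [0, 0, 0]
    - [0, 0, 0]
  yaw: [0, 0, 0, 0, 0]

```text
time_s: 33.3
position: [0.5623, 0.0086, 0.2754]
tool_rot: [[-0.756, 0.192, 0.626], [0.202, 0.978, -0.056], [-0.623, 0.084, -0.778]]
ft_force: [-16.3, -18.7, 7.6]
grip_width: 0.009
gripper_force: 29.6
```

Call:
jog_arm:
  hand: [0.032, 0.032, 0.032, 0.032, 0.032]
  travel:
    - [0, 0, 0]
    - [0, 0, 0]
    - [0, 0, 0]
    - [-0.006, 0.0005, 0.008]
    - [-0.012, 0.001, 0.016]
  yaw: [0, 0, 0, 0, 0]

```text
time_s: 33.92
position: [0.5444, 0.0131, 0.2996]
tool_rot: [[-0.756, 0.19, 0.627], [0.203, 0.978, -0.051], [-0.622, 0.089, -0.778]]
ft_force: [-0.2, 0.1, 0.0]
grip_width: 0.032
gripper_force: 0.0
```

Call:
jog_arm:
  hand: [0.032, 0.032, 0.032, 0.032, 0.032]
  travel:
    - [-0.02, 0.001, 0.025]
    - [-0.025, 0.001, 0.03]
    - [-0.035, 0.03, 0.03]
    - [-0.035, 0.05, 0.02]
    - [-0.02, 0.05, 0]
  yaw: [0, 0, 0, 0, 0]

```text
time_s: 34.55
position: [0.4092, 0.1442, 0.4068]
tool_rot: [[-0.751, 0.191, 0.632], [0.205, 0.977, -0.052], [-0.627, 0.091, -0.773]]
ft_force: [0.7, 0.0, -0.5]
grip_width: 0.0317
gripper_force: 0.0
```

Call:
jog_arm:
  hand: [0.032, 0.032, 0.032, 0.032, 0.032]
  travel:
    - [0, 0.05, 0]
    - [0, 0.05, 0]
    - [0, 0.05, 0]
    - [0, 0.05, 0]
    - [0, 0.03, 0]
  yaw: [0.06, 0.06, 0.06, 0.06, 0.06]

```text
time_s: 35.17
position: [0.41, 0.3756, 0.4042]
tool_rot: [[-0.781, -0.111, 0.614], [-0.032, 0.99, 0.139], [-0.623, 0.089, -0.777]]
ft_force: [-0.3, 0.1, -0.4]
grip_width: 0.0318
gripper_force: 0.0
```

```bash
python3 o.py; python3 - <<'E'
from h import *
for n,(x0,y0,x1,y1) in(("side",(285,145,440,295)),("top",(170,180,365,245))):
    a=cv2.imread(f"pics/{n}0.png");b=np.ascontiguousarray(env.get_image(n)[:,:,::-1]);cv2.imwrite(f"pics/{n}9.png",b)
    d=cv2.absdiff(a,b).max(2)[y0:y1,x0:x1];m=(d>25);print(n,d.mean(),m.sum())
    if m.any(): ys,xs=np.where(m);print(xs.min()+x0,xs.max()+x0,ys.min()+y0,ys.max()+y0)
    A=cv2.cvtColor(a,6)[y0:y1,x0:x1];B=cv2.cvtColor(b,6)
    xx,yy,w,h=((300,180,50,70) if n=="side" else (255,195,50,40))
    t=cv2.cvtColor(a,6)[yy:yy+h,xx:xx+w];r=cv2.matchTemplate(B[yy-12:yy+h+12,xx-12:xx+w+12],t,cv2.TM_CCOEFF_NORMED);_,v,_,l=cv2.minMaxLoc(r);print("shift",l[0]-12,l[1]-12,v)
E
```

```text
35.175 [0.41   0.3756 0.4042] [ 36.7   6.1  79.1 -17.3  59.5 -53.9] tilt 39.0 point dir 12.8 y [-0.111  0.99   0.089] yz deg 5.1 [-0.3  0.1 -0.4] 0.03176391182385344
side 3.1355698924731183 0
shift 0 0 0.9967809915542603
top 2.059329388560158 8
358 364 230 243
shift 0 0 0.9979050159454346
```

```bash
python3 - <<'E'
from h import *
for n,R in(("side",[("handle",300,180,32,64),("cup",350,200,64,64),("bottle",365,310,40,60)]),("top",[("handle",262,200,36,34),("cup",180,100,100,80),("bottle",430,225,40,40)])):
    a=cv2.imread(f"pics/{n}0.png",0).astype(float);b=cv2.imread(f"pics/{n}9.png",0).astype(float)
    for k,x,y,w,h in R:
        A,B=a[y:y+h,x:x+w],b[y:y+h,x:x+w];gy,gx=np.gradient(A)
        s=np.linalg.lstsq(np.c_[-gx.ravel(),-gy.ravel(),np.ones(A.size)],(B-A).ravel(),rcond=None)[0];print(n,k,s.round(3),abs(A-B).mean())
E
```

```text
side handle [ 0.003 -0.006 -0.923] 1.93896484375
side cup [ 0.032 -0.019 -0.645] 2.104736328125
side bottle [-0.581  0.067 -1.598] 4.715
top handle [-0.     0.003 -0.081] 1.408496732026144
top cup [ 0.001  0.007 -0.121] 1.368625
top bottle [-0.227  0.162  0.527] 2.376875
```

```bash
python3 -c "
from rig import env
print(env.close_job())"
```

```text
the job is handed in; nothing more can be done
None
```

I handed the job in at about 35 s: the shaker was standing upright on the cupboard floor when last seen, the door is shut (handle within 0.01 pixel of its starting position), the spice bottle is still standing but looks shifted by under a pixel, and the arm is clear; no verdict was returned.

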